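# Kit the carrom score pegs by diameter

### The arm

A 6-joint arm with a two-finger parallel gripper is mounted at the origin on the work surface. World frame = base frame: x ahead of the robot, y to its left, z up, the work surface at z = 0. Lengths are in m, angles in rad, forces in N, time in s.
With the tool pointing down it reaches from about 0.275 to 0.85 m from the base axis. Payload 19 kg.
Tool frame: the origin (TCP) lies on the mounting face of the last link; the fingertips stand 173 mm ahead of it and the grasp point (between the pads) lies 155 mm ahead of it; z points along the fingers, x is the direction in which the jaws open and shut, and the axes are right-handed (so a half turn about z gives the same grasp; the last joint's range is limited). The gripper opens to 85 mm and grips with 20 to 120 N. Pads are 22 mm wide; open, the fingers measure 114 mm over their backs; the gripper's body (76 mm by 85 mm) begins 54 mm behind the grasp point. The pads swing forward as they close: fully open they stand 13 mm farther back than shut.
Start: joints at [-1.378, 0.15, 1.437, -0, 1.554, -0.134], TCP at [0.185, -0.545, 0.405] pointing down, gripper open.
Joint ranges: [-2.8, 2.8], [-0.68, 2.1], [0.12, 2.68], [-1.39, 4.53], [0.16, 2.79], [-2.81, 2.81]. Speed limits (rad/s): [1.89, 1.89, 2.22, 3.01, 3.01, 3.01].

### API

Orientations are given as a unit quaternion [x, y, z, w].
In Python, from workcell import readout, read_camera, camera_info, job gives the robot as it stands.
- The arm moves only by the shell command python3 -m inch 'ROWS'. ROWS is JSON, a list of rows, each an object with "gripper": the opening, from 0 (shut) to 1 (fully open); "linear": the shift along the tool's x, y, z in mm, a list of three; "dr": the turn, a rotation vector about the tool's x, y, z in rad, a list of three. In form: [{"gripper": gripper, "linear": [dx, dy, dz], "dr": [rx, ry, rz]}, ...]. A call has 1 to 8 rows; each row shifts and turns the commanded pose from where the row before left it, along the tool's axes as they then stand; what a row does not reach is not made up. A row lasts 1/10 s, in which the tool goes at most 50 mm and 8.59 degrees, less where a joint would pass 70% of its speed; a pose out of reach is approached as far as the arm can. A call with a gripper value outside its range is refused whole. The fingers move at their own pace and stop on an object; the grip force is fixed at half the most. Time passes only in rows, so rows that do not move let the fingers close. It gives the time, the measured TCP pose, the force and the opening at its end, in the units of the state.
- readout.observe(): the state, without advancing time (a new reading comes with each control period).
- read_camera(name): name is "side" or "top"; returns (picture, depth): 400x640x3 uint8, red, green, blue; 400x640 float32, m along the optical axis (not along the pixel's ray), 0 where there is no reading.
- camera_info(name): a dict with "fx", "fy", "cx", "cy" (pixels), "R" (3x3) and "t" (3): a world point X has camera coordinates R X + t. Camera axes: x right, y down, z forward; pixel columns grow to the right and rows downward; lengths in m; the calibration is good to about 2 mm. A picture is of the moment at which its call begins. camera_info takes no time and is no camera call.
- job.sign_off(): hands the job in, once; it reports no verdict.
The state is a dict: "time_s": time; "q": joint angles; "joint_velocities": joint speeds; "joint_efforts": joint torques, N m; "tcp_pos": TCP position; "tool_rot": TCP orientation; "force": force on the tool from outside, world axes, zero at the start; "torque": the same for the moment, N m; "opening": finger opening in m.
Only numpy, scipy, OpenCV 4.12 (cv2) and the standard library are available. Lean on these libraries where they do the work, as an engineer would, in place of code of your own. Each camera call takes 0.05 s, during which the arm holds its last target.

### The job

Two dark-wood score pegs stand loose on the carrom table. Lift the accessory box's hinged divider flap up to standing, drop each loose peg upright and fully home into the hole in the lower tier that matches its own diameter, then swing the flap fully shut over them. Leave the peg that is already in the box, and everything else on the table, where it is.

Things in the scene. Friction and masses are not known exactly. Their poses are not given: they have to be found in the camera images.
- kitbox: Fixed wooden box 150 (x) x 220 (y) mm, walls 8 mm. Origin: centre of its underside on the table; x points from front (robot side) to hinge side, y along the row of holes. Lower tier: a block whose top is 32 mm above the table, five round blind holes 38 mm apart at x = -5 mm. Front and side walls are 95 mm high, the hinge-side wall 78 mm; the shut flap's underside is 46 mm above the block.
- flap (a joint): Angle of the divider flap: 0 = shut (level), grows as its front edge swings up and away from the robot, stop at 1.85 rad. It may start a little ajar. Stiff friction hinge (0.2 N m): it stays at whatever angle it is left. It is open once past 1.2 rad; leave it near or past upright (1.6) for room over the holes.
- flap_hinge (a point): Middle of the flap's hinge axis, at kitbox x = 68 mm, z = 78 mm; the axis runs along kitbox y. The flap is a wooden panel 8 mm thick, 198 mm wide (y), reaching 132 mm from the hinge.
- flap_bar (a point): Centre of the aluminium pull bar on the flap: a round bar 10 mm in diameter, 100 mm long, parallel to the hinge, standing on two end posts. With the flap shut it is 120 mm from the hinge towards the front and 43 mm above the hinge; its axis is 35 mm above the flap's upper face (30 mm clear under it). Upright, the bar is on the side away from the robot.
- peg18_center (a point): Centre (half-way up) of a plain round dark-wood score peg 18 mm in diameter and 65 mm tall, about 13 g, standing loose on the table. z along its axis.
- peg26_center (a point): Centre (half-way up) of a plain round dark-wood score peg 26 mm in diameter and 65 mm tall, about 25 g, standing loose on the table. z along its axis.
- peg22_center (a point): Centre of a third peg, 22 mm in diameter and 65 mm tall, already home in the middle hole of the box: leave it alone.
- hole14 (a point): Mouth centre, level with the block's top, of the hole for a 14 mm peg (smallest of the graded row, kitbox y = -76 mm): 16.5 mm bore, 25 mm deep, small chamfer; empty.
- hole18 (a point): Mouth centre, level with the block's top, of the hole for a 18 mm peg (second of the graded row, kitbox y = -38 mm): 20.5 mm bore, 25 mm deep, small chamfer; empty. A peg fully home stands 40 mm proud of the block.
- hole22 (a point): Mouth centre, level with the block's top, of the hole for a 22 mm peg (middle of the graded row, kitbox y = 0 mm): 24.5 mm bore, 25 mm deep, small chamfer; holds the third peg.
- hole26 (a point): Mouth centre, level with the block's top, of the hole for a 26 mm peg (fourth of the graded row, kitbox y = 38 mm): 28.5 mm bore, 25 mm deep, small chamfer; empty. A peg fully home stands 40 mm proud of the block.
- hole30 (a point): Mouth centre, level with the block's top, of the hole for a 30 mm peg (largest of the graded row, kitbox y = 76 mm): 32.5 mm bore, 25 mm deep, small chamfer; empty.
- striker_center (a point): Centre of the purple acrylic striker, a disc 41 mm wide, 10 mm thick. Bystander.
- man_a_center (a point): Centre of a pale wooden carrom man, a disc 31 mm wide, 8 mm thick. Bystander.
- man_b_center (a point): Centre of a dark wooden carrom man, a disc 31 mm wide, 8 mm thick. Bystander.
- canister: White screw-top ceramic canister, 90 mm wide, 117 mm tall; origin under its centre. Bystander.
- cup_a: Glass cup, 70 mm wide, 85 mm tall, on the aluminium tray; origin under its centre. Bystander.
- cup_b: The other glass cup, the same. Bystander.
Mind the look-alikes: they are no part of the job. What is shaped like the part that bears peg26_center but blue or yellow is not meant.

How it is judged:
By the outcome, as a careful person would: the job done as asked, in the order asked, and still so for the second after the job is handed in, with the robot touching nothing.
It also fails if it takes over 72 s, if anything falls off the work surface, if the arm or the gripper's body presses on something with over 40 N, if the wrist force passes 120 N, or if a joint passes its speed limit or range.

## Working session

There is one attempt and no reset: what is moved stays moved. The work goes in short steps, Python scripts to look and compute and a shell command to move; the robot and the scene stay as the last step left them, time stands still between calls to the robot, and variables do not carry over. Pictures are saved under pics/ and viewed, and the job is handed in when it is done.

```bash
ls; mkdir -p pics; python3 - <<'E'
from workcell import readout, read_camera, camera_info, job
import cv2,numpy as np
print(readout.observe())
for n in("side","top"):
    p,d=read_camera(n); cv2.imwrite(f"pics/{n}0.png",p[:,:,::-1]); np.save(f"pics/{n}0.npy",d)
    print(n,camera_info(n))
E
```

```text
pics
{'time_s': 0.0, 'q': array([-1.37800088e+00,  1.50957755e-01,  1.43801859e+00, -2.29531291e-05,
        1.55379872e+00, -1.33982561e-01]), 'joint_velocities': array([-0.00120431, -0.00056224, -0.0007866 , -0.00010438,  0.00085586,
       -0.00052213]), 'joint_efforts': array([ 6.86006770e-04, -7.13057899e+01, -5.70872962e+01, -3.00278441e-05,
        8.89080693e-03,  2.80933676e-05]), 'tcp_pos': array([ 0.18455048, -0.54453466,  0.40409762]), 'tool_rot': array([ 8.12709397e-01, -5.82668934e-01, -4.38027684e-04, -3.97224001e-04]), 'force': array([-0.42126656,  0.57695394,  0.92907683]), 'torque': array([-0.01615511, -0.05160854,  0.06144671]), 'opening': 0.0853646678802234}
side {'fx': 519.1008951454144, 'fy': 519.1008951454144, 'cx': 310.0776112774523, 'cy': 203.8866390937278, 'R': array([[ 0.98457647, -0.17485834, -0.00580818],
       [-0.1147118 , -0.62013055, -0.77606656],
       [ 0.13209988,  0.76476314, -0.63062427]]), 't': array([-0.60666294,  0.05539626,  1.38499946])}
top {'fx': 432.8451431733359, 'fy': 432.8451431733359, 'cx': 321.05018746796736, 'cy': 199.01199388008177, 'R': array([[ 2.23869364e-04, -9.99980715e-01, -6.20636778e-03],
       [-9.93798216e-01,  4.67660717e-04, -1.11197515e-01],
       [ 1.11198273e-01,  6.19277094e-03, -9.93778946e-01]]), 't': array([-0.12954079,  0.60057162,  1.03784548])}
```

View pics/side0.png

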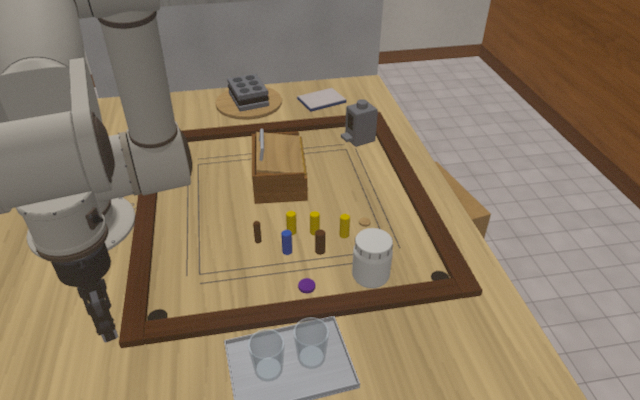

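View pics/top0.png

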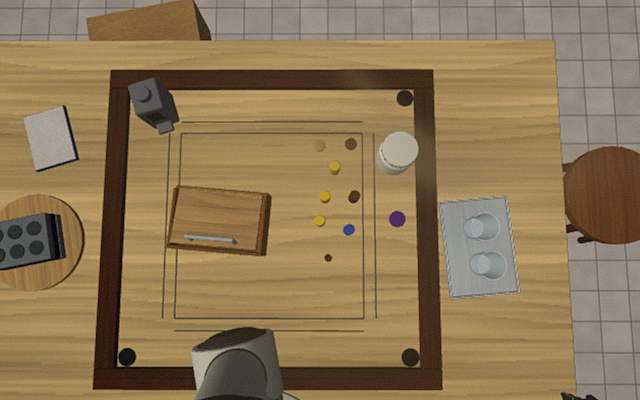

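The side view shows the thin dark peg near (257,232) and the thick dark one near (320,242). In the top view they are near (328,258) and (354,197). The box is near (218,221) in the top view, with its bar at (210,238). Next I'll measure these from the depth images.

```bash
cat > h.py <<'E'
import numpy as np,cv2
from workcell import readout, read_camera, camera_info, job
def cloud(n,d):
    c=camera_info(n); v,u=np.mgrid[0:d.shape[0],0:d.shape[1]]
    P=np.stack([(u-c['cx'])/c['fx']*d,(v-c['cy'])/c['fy']*d,d],-1)
    return (P-c['t'])@c['R']      # R^T (P-t)
def proj(n,X):
    c=camera_info(n); p=np.asarray(X)@c['R'].T+c['t']
    return np.stack([c['fx']*p[...,0]/p[...,2]+c['cx'],c['fy']*p[...,1]/p[...,2]+c['cy']],-1)
def crop(p,x0,y0,x1,y1,s,name):
    cv2.imwrite(name,cv2.resize(p[y0:y1,x0:x1,::-1],None,fx=s,fy=s,interpolation=cv2.INTER_NEAREST))
E
python3 - <<'E'
from h import *
for n in("top","side"):
    d=np.load(f"pics/{n}0.npy"); p=cv2.imread(f"pics/{n}0.png")[:,:,::-1]
    W=cloud(n,d)
    if n=="top": crop(p,155,130,425,280,2.9,"pics/topc.png")
    else: crop(p,230,110,420,300,3.1,"pics/sidec.png")
    m=(W[...,2]>0.015)&(d>0)&(W[...,0]>.2)&(W[...,0]<.75)&(W[...,1]>-.35)&(W[...,1]<.3)
    k,l,s,c=cv2.connectedComponentsWithStats(m.astype(np.uint8))
    for i in range(1,k):
        if s[i,4]<15: continue
        X=W[l==i]; top=X[X[:,2]>X[:,2].max()-.006]
        print(n,s[i],"zmax %.4f"%X[:,2].max(),"top c",top.mean(0).round(4),len(top),"min",X.min(0).round(3),"max",X.max(0).round(3),p[l==i].mean(0).round())
E
```

```text
top [ 376  132   41   44 1365] zmax 0.1219 top c [ 0.7072 -0.3137  0.1174] 544 min [ 0.663 -0.35   0.015] max [ 0.748 -0.269  0.122] [166. 160. 142.]
top [330 161  11  14 122] zmax 0.0701 top c [ 0.678  -0.1633  0.0657] 45 min [ 0.665 -0.176  0.016] max [ 0.69  -0.151  0.07 ] [158. 131.  47.]
top [ 167  186  105   71 6248] zmax 0.1517 top c [0.502  0.1122 0.1468] 63 min [ 0.461 -0.004  0.015] max [0.627 0.227 0.152] [132. 102.  62.]
top [320 191  11  13 110] zmax 0.0678 top c [ 0.6048 -0.1399  0.0642] 81 min [ 0.592 -0.152  0.016] max [ 0.617 -0.127  0.068] [165. 136.  39.]
top [349 191  12  12 111] zmax 0.0693 top c [ 0.6051 -0.2101  0.0653] 67 min [ 0.593 -0.224  0.017] max [ 0.617 -0.199  0.069] [80. 58. 36.]
top [315 216  11  11  97] zmax 0.0700 top c [ 0.5459 -0.1274  0.0654] 45 min [ 0.533 -0.139  0.025] max [ 0.556 -0.115  0.07 ] [172. 143.  38.]
top [344 224  11  12 100] zmax 0.0691 top c [ 0.5241 -0.1967  0.0652] 65 min [ 0.512 -0.209  0.017] max [ 0.537 -0.185  0.069] [ 65.  74. 125.]
top [325 255   7   7  45] zmax 0.0676 top c [ 0.4566 -0.1466  0.0646] 38 min [ 0.45  -0.15
[... 647 characters left out ...]
max 0.0677 top c [ 0.5325 -0.167   0.0642] 98 min [ 0.51  -0.215  0.015] max [ 0.557 -0.112  0.068] [104.  97.  67.]
side [310 211  16  40 383] zmax 0.0678 top c [ 0.6037 -0.1795  0.0645] 105 min [ 0.59  -0.229  0.015] max [ 0.616 -0.13   0.068] [113.  91.  29.]
side [340 213  11  22 194] zmax 0.0682 top c [ 0.6766 -0.1666  0.0642] 50 min [ 0.663 -0.182  0.015] max [ 0.689 -0.153  0.068] [145. 123.  21.]
side [253 220   9  20 128] zmax 0.0672 top c [ 0.4549 -0.1492  0.0637] 31 min [ 0.446 -0.16   0.015] max [ 0.464 -0.138  0.067] [88. 67. 44.]
side [ 352  228   41   55 1251] zmax 0.1211 top c [ 0.7047 -0.3151  0.1166] 518 min [ 0.661 -0.35   0.015] max [ 0.75  -0.272  0.121] [159. 156. 149.]
```

```bash
ls pics
```

```text
side0.npy
side0.png
sidec.png
top0.npy
top0.png
topc.png
```

View pics/topc.png

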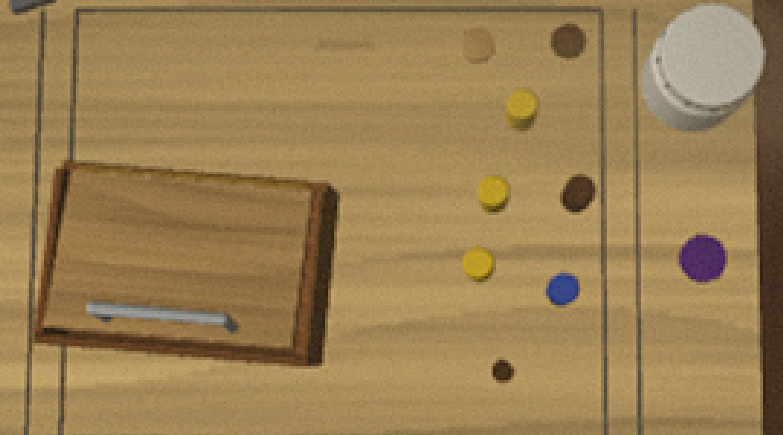

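View pics/sidec.png

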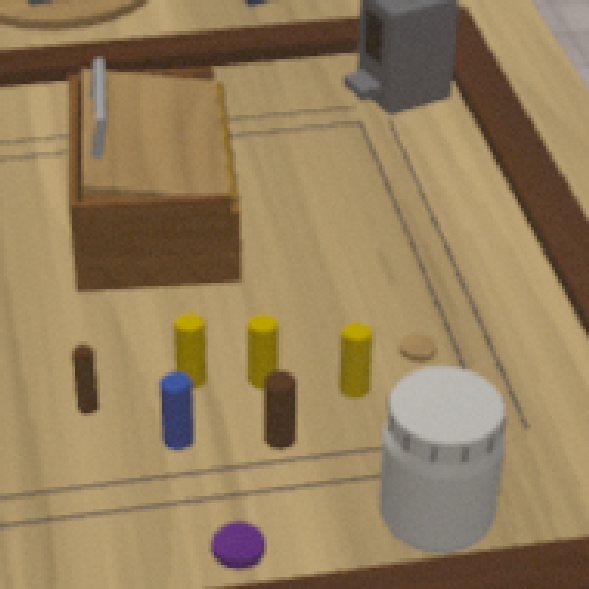

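```bash
python3 - <<'E'
from h import *
for n in("top","side"):
    d=np.load(f"pics/{n}0.npy"); W=cloud(n,d)
    m=(W[...,0]>.43)&(W[...,0]<.66)&(W[...,1]>-.05)&(W[...,1]<.27)&(W[...,2]>.02)&(d>0)
    X=W[m]
    r=X[(X[:,2]>.09)&(X[:,2]<.104)]
    b=X[X[:,2]>.125]
    print(n,len(r),len(b),"bar",b.mean(0),b.min(0),b.max(0),np.percentile(b[:,2],[50,90]))
    c=np.cov(b[:,:2].T);w,v=np.linalg.eigh(c);print("bar dir",v[:,1],np.degrees(np.arctan2(*v[::-1,1])))
    a=X[X[:,2]>.02]
    R=cv2.minAreaRect((a[:,:2]*1000).astype(np.float32));print(R)
    # z hist
    print(np.histogram(X[:,2],np.arange(.02,.16,.005)))
    np.set_printoptions(precision=3,suppress=True)
# z map
d=np.load("pics/top0.npy");W=cloud("top",d)
for v in range(182,262,5): print(v,(W[v,165:275:6,2]*1000).round().astype(int))
E
```

```text
top 3688 238 bar [0.50181627 0.11408853 0.14368151] [0.4912328  0.06094561 0.12594136] [0.51086775 0.16988917 0.1516614 ] [0.14428657 0.14672663]
bar dir [0.08895618 0.99603554] 84.89644050349608
((545.153076171875, 112.24239349365234), (221.45123291015625, 150.14520263671875), 85.07533264160156)
(array([  16,   52,  156,   28,   24,   20,   25,   24,   20,   28,   35,
         86,  275,  839, 1544, 1336,  982,  467,   22,    9,    1,    5,
          5,    7,  130,   90,    1,    0]), array([0.02 , 0.025, 0.03 , 0.035, 0.04 , 0.045, 0.05 , 0.055, 0.06 ,
       0.065, 0.07 , 0.075, 0.08 , 0.085, 0.09 , 0.095, 0.1  , 0.105,
       0.11 , 0.115, 0.12 , 0.125, 0.13 , 0.135, 0.14 , 0.145, 0.15 ,
       0.155, 0.16 ]))
side 1394 92 bar [0.5   0.103 0.141] [0.489 0.057 0.125] [0.509 0.168 0.148] [0.143 0.145]
bar dir [0.085 0.996] 85.14602024161516
((543.7409057617188, 109.38356018066406), (231.96139526367188, 149.75892639160156), 84.84394836425781)
(array([ 73, 100,  97,  94,  81,  81,  79,  82,  80,  87,  98, 108, 224,
       428, 644, 461, 330, 146,   7,   9,   3,   9,   6,   8,  52,  17
[... 739 characters left out ...]
 1 98 96 99 95 97 98 99 98 94 93 97 98 96 96 95 32 54  2]
222 [ -4  94  96  96 100  97  99  97 100  98 100  96  99  96  95 100  97  43
   0]
227 [ -1  97 103 102 102 101 102 100 100  99 102 100 101  99  99 100  96  34
  -1]
232 [   0   94  106  103  104  101  107  104  101  102  101  102   98 1097
  100  103   92   28   -4]
237 [ -3 107 107 103 147 143 145 143 143 146 102 100 101 100 105 103  96  14
  -3]
242 [  1 108 108 107 109 104 106 105 106 104 106 145 105 104 105 102  96   7
   0]
247 [  1  98  96  97  92  74  31  33  31 102 110 107 107 106 104 108  93  -2
   0]
252 [-1  0  2  0 -1 -2  0 -2 94 98 94 95 95 93 95 49 92 -1 -3]
257 [-2 -1  0 -3 -4  2 -4  0 -2  0 -2  1 -3  1  0 -3 -2  0 -2]
```

The flap is ajar by about 0.17 rad and the box is yawed about -5°. The bar centre is near (0.502, 0.114, 0.142). Next I'll write a delta planner.

```bash
cat >> h.py <<'E'
from scipy.spatial.transform import Rotation as Rot
BY=np.radians(-5.0); BX=np.array([np.cos(BY),np.sin(BY)]); BYv=np.array([-BX[1],BX[0]])
def down(yaw): # tool x at world yaw, z down
    x=np.array([np.cos(yaw),np.sin(yaw),0]); z=np.array([0,0,-1.]); return Rot.from_matrix(np.stack([x,np.cross(z,x),z],1))
def to(pos=None,yaw=None,grasp=True,n=None):
    """rotation first, then the shift in tool axes after the turn. pos = grasp point if grasp"""
    s=readout.observe(); R0=Rot.from_quat(s['tool_rot']); R1=down(yaw) if yaw is not None else R0
    print("t %.2f tcp"%s['time_s'],(s['tcp_pos']*1000).round(1),"gp",((s['tcp_pos']+R0.apply([0,0,.155]))*1000).round(1),"open %.1f"%(s['opening']*1000),"F",s['force'].round(1))
    print("dr total (tool)",(R0.inv()*R1).as_rotvec().round(4))
    if pos is not None:
        t=np.array(pos,float)+(np.array([0,0,.155]) if grasp else 0)
        d=t-s['tcp_pos']
        print("shift before turn",(R0.inv().apply(d)*1000).round(1),"after",(R1.inv().apply(d)*1000).round(1))
E
python3 -c "
from h import *
to([.502,.114,.21],np.radians(-5))"
```

```text
t 0.10 tcp [ 184.6 -544.5  404.2] gp [ 184.5 -544.4  249.2] open 85.0 F [ 0.2 -0.   0. ]
dr total (tool) [-7.0000e-04  9.0000e-04 -1.1567e+00]
shift before turn [-521.7 -512.    39.8] after [ 258.8 -683.7   39.2]
```

```bash
python3 -m inch '[{"gripper":0.5,"linear":[0,0,0],"dr":[0,0,-0.1446]},{"gripper":0.5,"linear":[0,0,0],"dr":[0,0,-0.1446]},{"gripper":0.5,"linear":[0,0,0],"dr":[0,0,-0.1446]},{"gripper":0.5,"linear":[0,0,0],"dr":[0,0,-0.1446]},{"gripper":0.5,"linear":[0,0,0],"dr":[0,0,-0.1446]},{"gripper":0.5,"linear":[0,0,0],"dr":[0,0,-0.1446]},{"gripper":0.5,"linear":[0,0,0],"dr":[0,0,-0.1446]},{"gripper":0.5,"linear":[0,0,0],"dr":[0,0,-0.1446]}]'
python3 -m inch '[{"gripper":0.5,"linear":[12,-30,0],"dr":[0,0,0]},{"gripper":0.5,"linear":[12,-30,0],"dr":[0,0,0]},{"gripper":0.5,"linear":[12,-30,0],"dr":[0,0,0]},{"gripper":0.5,"linear":[12,-30,0],"dr":[0,0,0]},{"gripper":0.5,"linear":[12,-30,0],"dr":[0,0,0]},{"gripper":0.5,"linear":[12,-30,0],"dr":[0,0,0]},{"gripper":0.5,"linear":[12,-30,0],"dr":[0,0,0]},{"gripper":0.5,"linear":[12,-30,0],"dr":[0,0,0]}]'
python3 -c "
from h import *
to([.502,.114,.21],np.radians(-5))"
```

```text
time_s: 0.9
tcp_pos: [0.1846, -0.5445, 0.4043]
tool_rot: [0.999, -0.041, -0.0, -0.0]
force: [-0.4, 0.0, 1.0]
opening: 0.0428
time_s: 1.7
tcp_pos: [0.3014, -0.3126, 0.4045]
tool_rot: [0.999, -0.044, -0.0, -0.0]
force: [0.6, -0.4, -0.5]
opening: 0.0427
t 1.70 tcp [ 301.4 -312.6  404.5] gp [ 301.4 -312.5  249.5] open 42.7 F [ 0.6 -0.4 -0.5]
dr total (tool) [-0.0004  0.0002 -0.0001]
shift before turn [ 162.6 -442.4   39.6] after [ 162.7 -442.4   39.5]
```

```bash
python3 -m inch '[{"gripper":0.5,"linear":[12,-32,0],"dr":[0,0,0]},{"gripper":0.5,"linear":[12,-32,0],"dr":[0,0,0]},{"gripper":0.5,"linear":[12,-32,0],"dr":[0,0,0]},{"gripper":0.5,"linear":[12,-32,0],"dr":[0,0,0]},{"gripper":0.5,"linear":[12,-32,0],"dr":[0,0,0]},{"gripper":0.5,"linear":[12,-32,0],"dr":[0,0,0]},{"gripper":0.5,"linear":[12,-32,0],"dr":[0,0,0]},{"gripper":0.5,"linear":[12,-32,0],"dr":[0,0,0]}]'
python3 -m inch '[{"gripper":0.5,"linear":[12,-32,0],"dr":[0,0,0]},{"gripper":0.5,"linear":[12,-32,0],"dr":[0,0,0]},{"gripper":0.5,"linear":[12,-32,7],"dr":[0,0,0]},{"gripper":0.5,"linear":[12,-32,7],"dr":[0,0,0]},{"gripper":0.5,"linear":[12,-32,7],"dr":[0,0,0]},{"gripper":0.5,"linear":[6,-20,6],"dr":[0,0,0]},{"gripper":0.5,"linear":[0,0,6],"dr":[0,0,0]},{"gripper":0.5,"linear":[0,0,0],"dr":[0,0,0]}]'
python3 - <<'E'
from h import *
to([.502,.114,.147],np.radians(-5))
for n in("side","top"):
    p,d=read_camera(n); np.save(f"pics/{n}1.npy",d)
    if n=="side": crop(p,200,60,400,210,4,"pics/side1.png")
    else: crop(p,155,150,305,290,4,"pics/top1.png")
E
```

```text
time_s: 2.5
tcp_pos: [0.4193, -0.0657, 0.4046]
tool_rot: [0.999, -0.044, -0.0, -0.0]
force: [-0.2, -0.7, 0.7]
opening: 0.0425
time_s: 3.3
tcp_pos: [0.5003, 0.1065, 0.3706]
tool_rot: [0.999, -0.043, -0.001, 0.0]
force: [-0.0, -0.1, -0.1]
opening: 0.0425
t 3.30 tcp [500.3 106.5 370.6] gp [499.9 106.5 215.6] open 42.5 F [-0.  -0.1 -0.1]
dr total (tool) [0.0004 0.0021 0.001 ]
shift before turn [ 1.2 -7.6 68.6] after [ 1.1 -7.6 68.6]
```

View pics/side1.png

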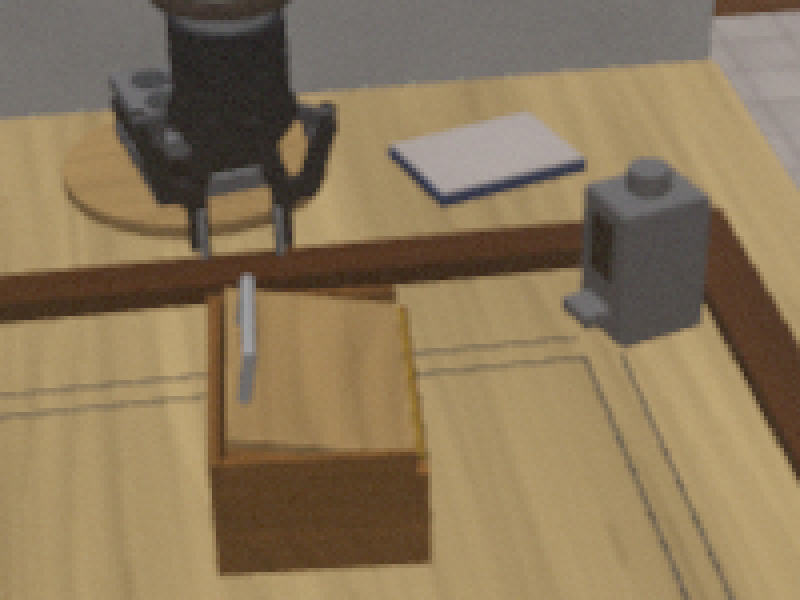

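The open fingers are centred above the bar, with the fingertips at crop (200,250) and (283,250) and the bar at (247,275..400). I'll descend and grip.

```bash
python3 -m inch '[{"gripper":0.5,"linear":[0,-3,15],"dr":[0,0,0]},{"gripper":0.5,"linear":[0,-2,15],"dr":[0,0,0]},{"gripper":0.5,"linear":[1,-2,15],"dr":[0,0,0]},{"gripper":0.5,"linear":[0,0,13],"dr":[0,0,0]},{"gripper":0.5,"linear":[0,0,10],"dr":[0,0,0]},{"gripper":0.5,"linear":[0,0,0],"dr":[0,0,0]}]'
python3 -m inch '[{"gripper":0.0,"linear":[0,0,0],"dr":[0,0,0]},{"gripper":0.0,"linear":[0,0,0],"dr":[0,0,0]},{"gripper":0.0,"linear":[0,0,0],"dr":[0,0,0]},{"gripper":0.0,"linear":[0,0,0],"dr":[0,0,0]}]'
python3 -c "
from h import *
to()"
```

```text
time_s: 4.0
tcp_pos: [0.5018, 0.1129, 0.3027]
tool_rot: [0.999, -0.044, -0.001, 0.0]
force: [0.0, -0.4, 0.6]
opening: 0.043
time_s: 4.4
tcp_pos: [0.5011, 0.1134, 0.3042]
tool_rot: [0.999, -0.043, -0.002, 0.0]
force: [-17.4, 0.4, 9.5]
opening: 0.0076
t 4.40 tcp [501.1 113.4 304.2] gp [500.5 113.5 149.2] open 7.6 F [-17.4   0.4   9.5]
dr total (tool) [0. 0. 0.]
```

```bash
python3 - <<'E'
import numpy as np
f=np.radians(np.linspace(28.2,119.5,19)); r=127.5
for i in range(18): print(i,np.degrees(f[i+1]).round(1),(r*(np.cos(f[i])-np.cos(f[i+1]))).round(1),(-r*(np.sin(f[i+1])-np.sin(f[i]))).round(1))
E
python3 -m inch '[{"gripper":0.0,"linear":[-1,0,0],"dr":[0,0,0]},{"gripper":0.0,"linear":[0,0,0],"dr":[0,0,0]}]'
```

```text
0 33.3 5.8 -9.7
1 38.3 6.6 -9.2
2 43.4 7.4 -8.5
3 48.5 8.1 -7.8
4 53.6 8.8 -7.1
5 58.6 9.4 -6.3
6 63.7 9.9 -5.4
7 68.8 10.3 -4.5
8 73.8 10.7 -3.6
9 78.9 11.0 -2.7
10 84.0 11.2 -1.7
11 89.1 11.3 -0.7
12 94.1 11.3 0.3
13 99.2 11.2 1.3
14 104.3 11.0 2.3
15 109.4 10.8 3.3
16 114.4 10.5 4.2
17 119.5 10.1 5.1
time_s: 4.6
tcp_pos: [0.5006, 0.1134, 0.3042]
tool_rot: [0.999, -0.043, -0.001, 0.0]
force: [-9.3, -0.2, 4.3]
opening: 0.0075
```

```bash
python3 -m inch '[{"gripper":0.0,"linear":[5.4,0,-10],"dr":[0,0,0]},{"gripper":0.0,"linear":[6.6,0,-9.2],"dr":[0,0,0]},{"gripper":0.0,"linear":[7.4,0,-8.5],"dr":[0,0,0]},{"gripper":0.0,"linear":[0,0,0],"dr":[0,0,0]}]'
```

```text
time_s: 5.0
tcp_pos: [0.5213, 0.1116, 0.3333]
tool_rot: [0.999, -0.044, 0.001, -0.0]
force: [-9.6, -0.1, 8.2]
opening: 0.0076
```

```bash
python3 -m inch '[{"gripper":0.0,"linear":[7.6,0,-8.2],"dr":[0,0,0]},{"gripper":0.0,"linear":[8.6,0,-7.2],"dr":[0,0,0]},{"gripper":0.0,"linear":[9.4,0,-6.3],"dr":[0,0,0]},{"gripper":0.0,"linear":[9.9,0,-5.4],"dr":[0,0,0]},{"gripper":0.0,"linear":[0,0,0],"dr":[0,0,0]}]'
```

```text
time_s: 5.5
tcp_pos: [0.5571, 0.1084, 0.3601]
tool_rot: [0.999, -0.044, 0.001, -0.0]
force: [-6.2, -0.1, 10.0]
opening: 0.0074
```

```bash
python3 -m inch '[{"gripper":0.0,"linear":[10.3,0,-4.8],"dr":[0,0,0]},{"gripper":0.0,"linear":[10.7,0,-3.8],"dr":[0,0,0]},{"gripper":0.0,"linear":[11,0,-2.8],"dr":[0,0,0]},{"gripper":0.0,"linear":[11.2,0,-1.7],"dr":[0,0,0]},{"gripper":0.0,"linear":[0,0,0],"dr":[0,0,0]}]'
python3 -m inch '[{"gripper":0.0,"linear":[11.3,0,-0.7],"dr":[0,0,0]},{"gripper":0.0,"linear":[11.3,0,0.3],"dr":[0,0,0]},{"gripper":0.0,"linear":[11.2,0,1.3],"dr":[0,0,0]},{"gripper":0.0,"linear":[0,0,0],"dr":[0,0,0]}]'
```

```text
time_s: 6.0
tcp_pos: [0.6002, 0.1047, 0.3731]
tool_rot: [0.999, -0.044, 0.001, -0.0]
force: [-0.8, 0.6, 10.6]
opening: 0.007
time_s: 6.4
tcp_pos: [0.634, 0.1019, 0.3717]
tool_rot: [0.999, -0.044, 0.002, -0.0]
force: [2.6, 2.6, 5.7]
opening: 0.0069
```

```bash
python3 -m inch '[{"gripper":0.0,"linear":[11,0,2.3],"dr":[0,0,0]},{"gripper":0.0,"linear":[10.8,0,3.3],"dr":[0,0,0]},{"gripper":0.0,"linear":[10.5,0,4.2],"dr":[0,0,0]},{"gripper":0.0,"linear":[0,0,0],"dr":[0,0,0]}]'
python3 - <<'E'
from h import *
to()
for n in("side","top"):
    p,d=read_camera(n); np.save(f"pics/{n}2.npy",d)
    if n=="side": crop(p,200,60,400,210,4,"pics/side2.png")
    else: crop(p,155,150,305,290,4,"pics/top2.png")
E
```

```text
time_s: 6.8
tcp_pos: [0.6665, 0.0986, 0.3607]
tool_rot: [0.999, -0.044, 0.001, 0.0]
force: [4.6, -1.9, 6.2]
opening: 0.0069
t 6.80 tcp [666.5  98.6 360.7] gp [666.9  98.5 205.8] open 6.9 F [ 4.6 -1.9  6.2]
dr total (tool) [0. 0. 0.]
```

View pics/side2.png

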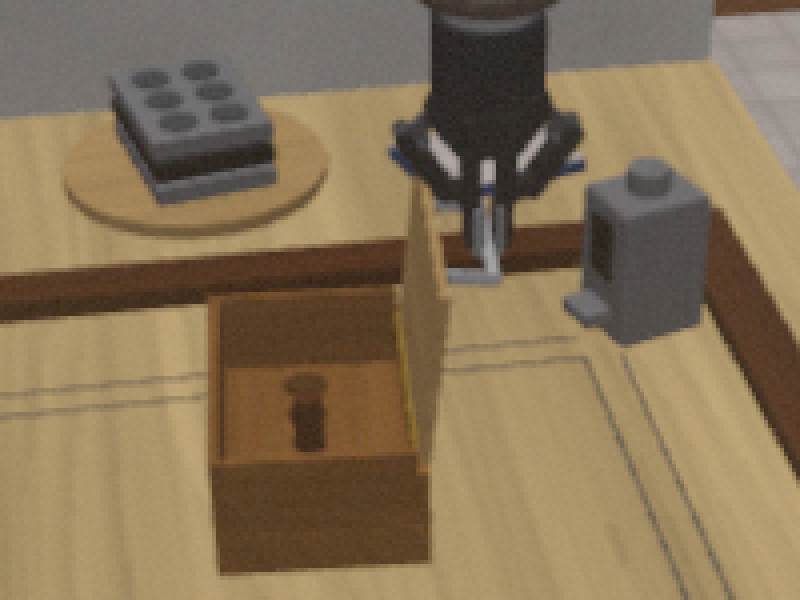

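View pics/top2.png

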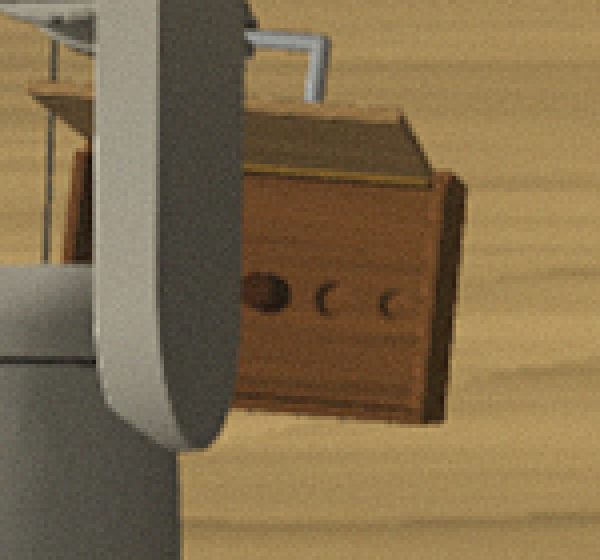

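The flap stands just past upright, with the panel at crop x≈430 in the side view. The holes are visible in the box. I'll release narrowly and withdraw straight up.

```bash
python3 -m inch '[{"gripper":0.3,"linear":[0,0,0],"dr":[0,0,0]},{"gripper":0.3,"linear":[0,0,0],"dr":[0,0,0]},{"gripper":0.3,"linear":[0,0,-4],"dr":[0,0,0]},{"gripper":0.3,"linear":[0,0,-15],"dr":[0,0,0]},{"gripper":0.3,"linear":[0,0,-25],"dr":[0,0,0]},{"gripper":0.3,"linear":[0,0,-30],"dr":[0,0,0]},{"gripper":0.5,"linear":[0,0,-10],"dr":[0,0,0]}]'
python3 -c "
from h import *
to([.456,-.147,.12],np.radians(-95))"
```

```text
time_s: 7.6
tcp_pos: [0.6644, 0.0991, 0.4496]
tool_rot: [0.999, -0.044, 0.002, -0.0]
force: [0.1, 0.9, 0.9]
opening: 0.0387
t 7.60 tcp [664.4  99.1 449.6] gp [665.1  99.1 294.6] open 38.7 F [0.1 0.9 0.9]
dr total (tool) [-0.0044 -0.0033  1.5709]
shift before turn [-187.   263.4  173.5] after [263.3 186.1 174.6]
```

```bash
python3 -m inch '[{"gripper":0.5,"linear":[-23,33,0],"dr":[0,0,0]},{"gripper":0.5,"linear":[-23,33,0],"dr":[0,0,0]},{"gripper":0.5,"linear":[-23,33,0],"dr":[0,0,0]},{"gripper":0.5,"linear":[-23,33,0],"dr":[0,0,0]},{"gripper":0.5,"linear":[-23,33,0],"dr":[0,0,0]},{"gripper":0.5,"linear":[-23,33,0],"dr":[0,0,0]},{"gripper":0.5,"linear":[-23,33,0],"dr":[0,0,0]},{"gripper":0.5,"linear":[-23,33,0],"dr":[0,0,0]}]'
python3 -m inch '[{"gripper":0.5,"linear":[0,0,14],"dr":[0,0,0.14]},{"gripper":0.5,"linear":[0,0,14],"dr":[0,0,0.14]},{"gripper":0.5,"linear":[0,0,14],"dr":[0,0,0.14]},{"gripper":0.5,"linear":[0,0,14],"dr":[0,0,0.14]},{"gripper":0.5,"linear":[0,0,14],"dr":[0,0,0.14]},{"gripper":0.5,"linear":[0,0,14],"dr":[0,0,0.14]},{"gripper":0.5,"linear":[0,0,14],"dr":[0,0,0.14]},{"gripper":0.5,"linear":[0,0,14],"dr":[0,0,0.14]}]'
python3 -m inch '[{"gripper":0.5,"linear":[0,0,14],"dr":[0,0,0.14]},{"gripper":0.5,"linear":[0,0,14],"dr":[0,0,0.14]},{"gripper":0.5,"linear":[0,0,14],"dr":[0,0,0.14]},{"gripper":0.5,"linear":[0,0,0],"dr":[0,0,0.031]},{"gripper":0.5,"linear":[0,0,0],"dr":[0,0,0]}]'
python3 - <<'E'
from h import *
to([.456,-.147,.035],np.radians(-95))
# peg and holes with clear view
for n in("side","top"):
    p,d=read_camera(n); np.save(f"pics/{n}3.npy",d); cv2.imwrite(f"pics/{n}3f.png",p[:,:,::-1])
    if n=="side": crop(p,230,110,390,260,4,"pics/side3.png")
    else: crop(p,155,160,355,290,4,"pics/top3.png")
E
```

```text
time_s: 8.4
tcp_pos: [0.457, -0.1487, 0.4456]
tool_rot: [0.999, -0.043, 0.0, 0.0]
force: [0.5, -0.5, -0.2]
opening: 0.0424
time_s: 9.2
tcp_pos: [0.4583, -0.1479, 0.333]
tool_rot: [0.822, -0.57, 0.0, -0.0]
force: [0.3, -1.4, 0.3]
opening: 0.0425
time_s: 9.7
tcp_pos: [0.4584, -0.1479, 0.2912]
tool_rot: [-0.675, 0.737, 0.0, 0.0]
force: [-0.7, 0.3, 0.2]
opening: 0.0424
t 9.70 tcp [ 458.4 -147.9  291.2] gp [ 458.4 -147.9  136.2] open 42.4 F [-0.7  0.3  0.2]
dr total (tool) [ 0.0001  0.0001 -0.0005]
shift before turn [ -0.7   2.5 101.2] after [ -0.7   2.5 101.2]
```

View pics/side3.png

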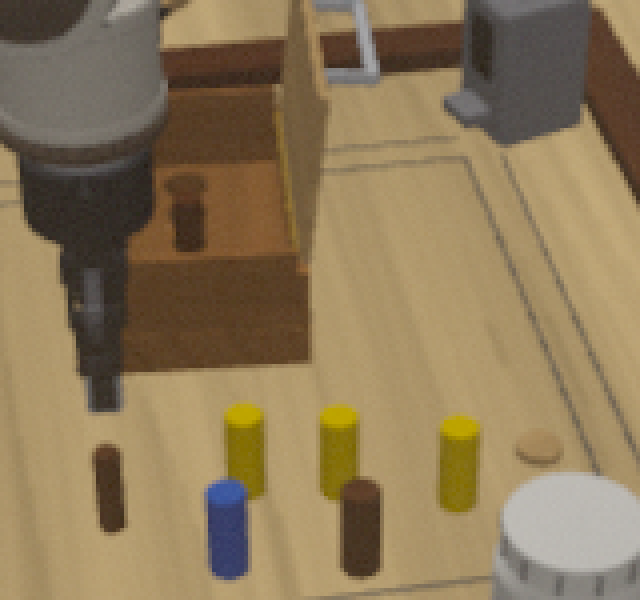

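View pics/top3.png

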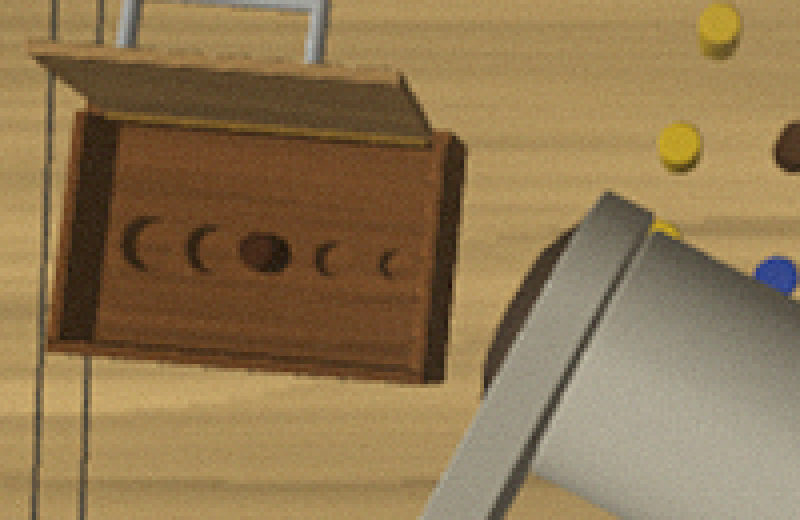

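In the top view the flap is open, the crescent holes are in a row at crop (140,243), (203,247), (327,258) and (390,263), and the third peg is at (265,252). I'll do the centring squeeze at this yaw.

```bash
python3 -m inch '[{"gripper":0.5,"linear":[0,2.5,20],"dr":[0,0,0]},{"gripper":0.5,"linear":[0,0,20],"dr":[0,0,0]},{"gripper":0.5,"linear":[0,0,20],"dr":[0,0,0]},{"gripper":0.5,"linear":[0,0,20],"dr":[0,0,0]},{"gripper":0.5,"linear":[0,0,16],"dr":[0,0,0]},{"gripper":0.5,"linear":[0,0,0],"dr":[0,0,0]}]'
python3 -m inch '[{"gripper":0.1,"linear":[0,0,0],"dr":[0,0,0]},{"gripper":0.1,"linear":[0,0,0],"dr":[0,0,0]},{"gripper":0.1,"linear":[0,0,0],"dr":[0,0,0]},{"gripper":0.1,"linear":[0,0,0],"dr":[0,0,0]}]'
python3 - <<'E'
from h import *
to()
p=cv2.imread("pics/top3f.png")[:,:,::-1].copy()
s=5;x0,y0,x1,y1=160,160,280,260
im=cv2.resize(p[y0:y1,x0:x1,::-1],None,fx=s,fy=s,interpolation=cv2.INTER_CUBIC)
C=np.array([.545,.112]);
def bp(x,y,z): return np.array([*(C+x*BX+y*BYv),z])
def draw(P,col):
    q=((proj("top",np.array(P))-[x0,y0]+.5)*s).round().astype(int); cv2.polylines(im,[q.reshape(-1,1,2)],True,col,1)
for y,d in((-76,16.5),(-38,20.5),(0,24.5),(38,28.5),(76,32.5)):
    draw([bp(-.005+d/2e3*np.cos(a),y/1e3+d/2e3*np.sin(a),.032) for a in np.linspace(0,6.28,30)],(0,255,0))
draw([bp(-.005+.011*np.cos(a),.011*np.sin(a),.072) for a in np.linspace(0,6.28,30)],(255,255,0))
draw([bp(a*.075,b*.110,.095 if a<0 else .095) for a,b in((-1,-1),(-1,1),(1,1),(1,-1))],(0,0,255))
draw([bp(-.067,b*.102,.032) for b in(-1,1)],(255,0,255))
cv2.imwrite("pics/ov1.png",im)
E
```

```text
time_s: 10.4
tcp_pos: [0.4555, -0.1475, 0.1937]
tool_rot: [-0.676, 0.737, 0.001, -0.0]
force: [-0.3, 1.1, -0.5]
opening: 0.0429
time_s: 10.8
tcp_pos: [0.4562, -0.1478, 0.1962]
tool_rot: [-0.676, 0.737, -0.001, 0.0]
force: [-0.9, 0.3, 7.3]
opening: 0.0166
t 10.80 tcp [ 456.2 -147.8  196.2] gp [ 456.5 -147.9   41.2] open 16.6 F [-0.9  0.3  7.3]
dr total (tool) [0. 0. 0.]
```

View pics/ov1.png

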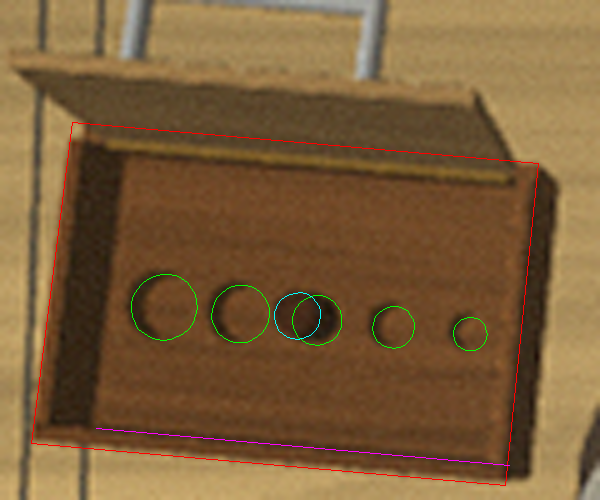

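```bash
cat > holes.py <<'E'
from h import *
def rays(n,z):
    c=camera_info(n); v,u=np.mgrid[0:400,0:640]
    D=np.stack([(u-c['cx'])/c['fx'],(v-c['cy'])/c['fy'],np.ones(u.shape)],-1)@c['R']
    o=-c['R'].T@c['t']; k=(z-o[2])/D[...,2]
    return o+k[...,None]*D, k   # k = depth at plane
E
python3 - <<'E'
from holes import *
d=np.load("pics/top3.npy"); W=cloud("top",d)
P,k=rays("top",.032)
C=np.array([.545,.112]); q=(P[...,:2]-C); bx=q@BX; by=q@BYv
inn=(abs(bx+.005)<.03)&(abs(by)<.1)&(d>0)
blk=inn&(abs(d-k)<.006); print("block z resid",np.median((d-k)[blk]))
for v in range(210,236,1): print(v,''.join('.' if not inn[v,u] else '#' if d[v,u]-k[v,u]>.008 else '+' if d[v,u]-k[v,u]<-.01 else '-' for u in range(180,265)))
m=(d-k>.006)&inn
for y in(-76,-38,38,76):
    mm=m&(abs(by-y/1e3)<.019)&(abs(bx+.005)<.022)
    print(y,mm.sum(),"eqdia",np.sqrt(mm.sum()*4/np.pi)*k[mm].mean()/432.8*1e3 if mm.any() else 0,(P[mm].mean(0)*1e3).round(2),"box frame",(bx[mm].mean()*1e3).round(2),(by[mm].mean()*1e3).round(2))
m=inn&(k-d>.025)&(abs(by)<.03); Wp=W[m]; Wp=Wp[Wp[:,2]>.066]; print("peg22 top",len(Wp),(Wp.mean(0)*1e3).round(1),((Wp.mean(0)[:2]-C)@BX*1e3),((Wp.mean(0)[:2]-C)@BYv*1e3))
E
```

```text
block z resid 0.0005235485764690795
210 ....------------------------.........................................................
211 ....------------------.-----------------.............................................
212 ....-----------------------------------------------..................................
213 ....-----------------------------------------------------------......................
214 ....----------------------------------------------------------------------...........
215 ....-------#####------------------------------------------------------------------+++
216 ....------#######-----------------------------------------------------------------+++
217 ...------#########---------####---------------------------------------------------+++
218 ...-----###########-------######--------------------------------------------------+++
219 ...----############-----#########----++++++##------------------.-----------.-----+++.
220 ...----############----##########---+++++++++-#----------------------------------+++.
221 ...----#########.##----###########-+++++++++++-#----------##----------
[... 953 characters left out ...]
----------------------------.------------------+++..
233 ............--------------------------------------------------------------------+++..
234 .......................------------.--------------------------------------------+++..
235 ..................................----------------------------------------------+++..
-76 33 eqdia 15.958463565150263 [532.93  36.48  32.  ] box frame -5.44 -76.28
-38 50 eqdia 19.65552577926704 [536.71  73.87  32.  ] box frame -4.93 -38.71
38 97 eqdia 27.40747671666849 [543.19 149.39  32.  ] box frame -5.07 37.09
76 127 eqdia 31.37819387909266 [546.44 187.38  32.  ] box frame -5.14 75.22
peg22 top 69 [539.5 112.   71.2] -5.438445725261711 -0.4768207943900308
```

```bash
python3 -m inch '[{"gripper":0.55,"linear":[0,0,0],"dr":[0,0,0]},{"gripper":0.55,"linear":[0,0,0],"dr":[0,0,0]},{"gripper":0.55,"linear":[0,0,-2],"dr":[0,0,-0.14]},{"gripper":0.55,"linear":[0,0,-2],"dr":[0,0,-0.14]},{"gripper":0.55,"linear":[0,0,-2],"dr":[0,0,-0.14]},{"gripper":0.55,"linear":[0,0,-2],"dr":[0,0,-0.14]},{"gripper":0.55,"linear":[0,0,-2],"dr":[0,0,-0.14]},{"gripper":0.55,"linear":[0,0,-2],"dr":[0,0,-0.14]}]'
python3 -m inch '[{"gripper":0.55,"linear":[0,0,0],"dr":[0,0,-0.14]},{"gripper":0.55,"linear":[0,0,0],"dr":[0,0,-0.14]},{"gripper":0.55,"linear":[0,0,0],"dr":[0,0,-0.14]},{"gripper":0.55,"linear":[0,0,0],"dr":[0,0,-0.14]},{"gripper":0.55,"linear":[0,0,0],"dr":[0,0,-0.14]},{"gripper":0.55,"linear":[0,0,0],"dr":[0,0,-0.031]},{"gripper":0.55,"linear":[0,0,0],"dr":[0,0,0]}]'
python3 -c "
from h import *
to([.4565,-.1479,.05],np.radians(-5))"
```

```text
time_s: 11.6
tcp_pos: [0.4559, -0.1477, 0.2071]
tool_rot: [0.919, -0.395, 0.0, -0.0]
force: [0.5, -0.4, -0.4]
opening: 0.047
time_s: 12.3
tcp_pos: [0.4559, -0.1477, 0.207]
tool_rot: [0.999, -0.043, 0.0, -0.0]
force: [0.5, -0.0, -0.3]
opening: 0.047
t 12.30 tcp [ 455.9 -147.7  207. ] gp [ 455.9 -147.7   52. ] open 47.0 F [ 0.5 -0.  -0.3]
dr total (tool) [-0.     -0.0002  0.0006]
shift before turn [0.6 0.2 2. ] after [0.6 0.2 2. ]
```

```bash
python3 -m inch '[{"gripper":0.1,"linear":[0.5,0,2],"dr":[0,0,0]},{"gripper":0.1,"linear":[0,0,0],"dr":[0,0,0]},{"gripper":0.1,"linear":[0,0,0],"dr":[0,0,0]},{"gripper":0.1,"linear":[0,0,0],"dr":[0,0,0]},{"gripper":0.1,"linear":[0,0,0],"dr":[0,0,0]}]'
python3 -c "
from h import *
to()"
python3 -m inch '[{"gripper":0.5,"linear":[0,0,0],"dr":[0,0,0]},{"gripper":0.5,"linear":[0,0,0],"dr":[0,0,0]},{"gripper":0.5,"linear":[0,0,-20],"dr":[0,0,0]},{"gripper":0.5,"linear":[0,0,-40],"dr":[0,0,0]},{"gripper":0.5,"linear":[0,0,-40],"dr":[0,0,0]},{"gripper":0.5,"linear":[0,-40,-10],"dr":[0,0,0]},{"gripper":0.5,"linear":[0,-40,0],"dr":[0,0,0]},{"gripper":0.5,"linear":[0,-40,0],"dr":[0,0,0]}]'
python3 -m inch '[{"gripper":0.5,"linear":[0,-40,0],"dr":[0,0,0]},{"gripper":0.5,"linear":[0,-40,0],"dr":[0,0,0]},{"gripper":0.5,"linear":[0,-40,0],"dr":[0,0,0]}]'
python3 - <<'E'
from h import *
to([.4565,-.1479,.05],np.radians(-5))
for n in("side","top"):
    p,d=read_camera(n); np.save(f"pics/{n}4.npy",d); cv2.imwrite(f"pics/{n}4f.png",p[:,:,::-1])
    if n=="side": crop(p,230,110,390,260,4,"pics/side4.png")
    else: crop(p,215,160,415,290,4,"pics/top4.png")
E
```

```text
time_s: 12.8
tcp_pos: [0.4564, -0.1477, 0.2049]
tool_rot: [0.999, -0.044, -0.0, -0.0]
force: [-0.1, 0.7, -0.6]
opening: 0.0165
t 12.80 tcp [ 456.4 -147.7  204.9] gp [ 456.3 -147.7   49.9] open 16.5 F [-0.1  0.7 -0.6]
dr total (tool) [0. 0. 0.]
time_s: 13.6
tcp_pos: [0.4666, -0.027, 0.3155]
tool_rot: [0.999, -0.044, 0.001, 0.0]
force: [0.9, -0.6, 0.1]
opening: 0.0429
time_s: 13.9
tcp_pos: [0.477, 0.0931, 0.3151]
tool_rot: [0.999, -0.044, 0.0, -0.0]
force: [0.5, -0.4, 0.3]
opening: 0.0426
t 13.90 tcp [477.   93.1 315.1] gp [477.1  93.1 160.1] open 42.6 F [ 0.5 -0.4  0.3]
dr total (tool) [-0.0001 -0.0004  0.    ]
shift before turn [  0.5 241.8 110.1] after [  0.6 241.8 110.1]
```

View pics/top4.png

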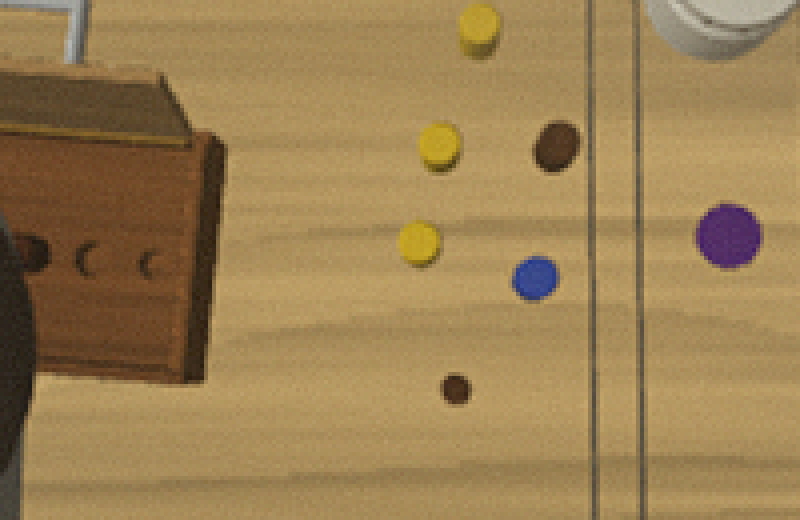

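View pics/side4.png

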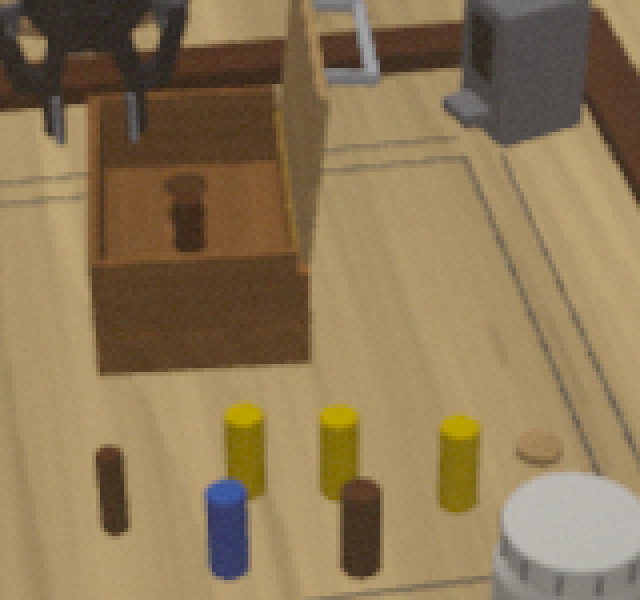

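```bash
cat >> holes.py <<'E'
from scipy.optimize import least_squares
def cylmask(n,x,y,r,h=.065,z0=0,S=8):
    a=np.linspace(0,2*np.pi,48); c=np.stack([x+r*np.cos(a),y+r*np.sin(a)],1)
    P=np.concatenate([np.c_[c,np.full(48,z0)],np.c_[c,np.full(48,z0+h)]])
    return cv2.convexHull(proj(n,P).astype(np.float32))
def pegfit(n,p,guess,r,thr):
    g=p.astype(float).max(-1); q=proj(n,[*guess,.03]).astype(int)
    m=np.zeros(g.shape); w=16
    sl=(slice(q[1]-w,q[1]+w),slice(q[0]-w,q[0]+w))
    bg=np.percentile(g[sl],70)
    wgt=np.clip((bg-g)/(bg-thr),0,1)
    wgt[wgt<.25]=0
    lab=cv2.connectedComponents((wgt>0).astype(np.uint8)[sl])[1]
    h=cylmask(n,*guess,r); cc=h.reshape(-1,2).mean(0)
    L=lab[int(cc[1])-sl[0].start,int(cc[0])-sl[1].start]
    ww=wgt[sl]*(lab==L); v,u=np.mgrid[sl]
    obs=np.array([(ww*u).sum(),(ww*v).sum()])/ww.sum()
    def f(xy):
        M=cv2.moments(cylmask(n,*xy,r)); return np.array([M['m10'],M['m01']])/M['m00']-obs
    s=least_squares(f,guess,diff_step=1e-4); M=cv2.moments(cylmask(n,*s.x,r))
    return s.x*1e3, ww.sum(), M['m00']
E
python3 - <<'E'
from holes import *
for k in "04":
  for n in("top","side"):
    p=cv2.imread(f"pics/{n}{'0' if k=='0' else '4f'}.png")[:,:,::-1]
    print(k,n,"18",pegfit(n,p,np.array([.4563,-.148]),.009,70),"26",pegfit(n,p,np.array([.605,-.211]),.013,70))
E
```

```text
0 top 18 (array([ 457.70229671, -145.7002622 ]), np.float64(42.16346153846153), 48.23845050483942) 26 (array([ 606.69786673, -210.14304498]), np.float64(109.42990654205607), 123.57838841318153)
0 side 18 (array([ 453.77501692, -149.96725716]), np.float64(134.06603773584905), 164.45071119337808) 26 (array([ 601.88694819, -208.31704554]), np.float64(258.48598130841117), 261.06103044445626)
4 top 18 (array([ 459.08610558, -147.83999731]), np.float64(42.54128440366973), 48.14846030715853) 26 (array([ 606.65163569, -210.11636795]), np.float64(107.1981981981982), 123.56644917535596)
4 side 18 (array([ 455.27512356, -151.70839289]), np.float64(136.46666666666667), 164.64081279141828) 26 (array([ 601.89759171, -208.31985561]), np.float64(257.8679245283019), 261.06124234059826)
```

```bash
cat >> holes.py <<'E'
def pegdepth(n,d,guess,r,h=.065,z0=0,thr=.012,base=0.):
    P,k=rays(n,base)
    H=cylmask(n,*guess,r+.006,h,z0); reg=np.zeros(d.shape,np.uint8); cv2.fillConvexPoly(reg,H.astype(np.int32),1)
    m=(reg>0)&(d>0)&(k-d>thr); v,u=np.nonzero(m); obs=np.array([u.mean(),v.mean()])
    zlo=base+.012 if thr==.012 else base
    def f(xy):
        M=cv2.moments(cylmask(n,*xy,r,z0+h-zlo,zlo)); return np.array([M['m10'],M['m01']])/M['m00']-obs
    s=least_squares(f,guess,diff_step=1e-4); M=cv2.moments(cylmask(n,*s.x,r,z0+h-zlo,zlo))
    return (s.x*1e3).round(2), m.sum(), round(M['m00'],1)
E
python3 - <<'E'
from holes import *
for k in "04":
  for n in("top","side"):
    d=np.load(f"pics/{n}{k}.npy")
    print(k,n,"18",pegdepth(n,d,np.array([.4563,-.148]),.009),"26",pegdepth(n,d,np.array([.605,-.211]),.013))
# peg22 in the box, base z=.032
C=np.array([.545,.112])
for n in("top","side"):
    d=np.load(f"pics/{n}3.npy" if n=="top" else f"pics/{n}4.npy"); print(n,"22",pegdepth(n,d,np.array([.5395,.112]),.011,h=.040,z0=.032,base=.032))
E
```

```text
0 top 18 (array([ 456.54, -146.41]), np.int64(46), 48.0) 26 (array([ 605.46, -211.11]), np.int64(112), 118.0)
0 side 18 (array([ 454.76, -149.31]), np.int64(139), 139.9) 26 (array([ 603.45, -208.77]), np.int64(252), 225.4)
4 top 18 (array([ 457.83, -148.55]), np.int64(46), 48.0) 26 (array([ 605.32, -211.11]), np.int64(113), 117.9)
4 side 18 (array([ 455.94, -152.  ]), np.int64(142), 140.2) 26 (array([ 603.36, -209.33]), np.int64(257), 225.5)
top 22 (array([539.74, 112.57]), np.int64(86), 91.7)
side 22 (array([538.2 , 107.88]), np.int64(88), 86.7)
```

```bash
python3 -m inch '[{"gripper":0.5,"linear":[0,40,0],"dr":[0,0,0]},{"gripper":0.5,"linear":[0,40,0],"dr":[0,0,0]},{"gripper":0.5,"linear":[0,40,0],"dr":[0,0,0]},{"gripper":0.5,"linear":[0,40,0],"dr":[0,0,0]},{"gripper":0.5,"linear":[0,40,0],"dr":[0,0,0]},{"gripper":0.5,"linear":[0.5,40,0],"dr":[0,0,0]},{"gripper":0.5,"linear":[0,1.8,0],"dr":[0,0,0]},{"gripper":0.5,"linear":[0,0,0],"dr":[0,0,0]}]'
python3 -c "
from h import *
to([.4563,-.1478,.05],np.radians(-5))"
```

```text
time_s: 14.8
tcp_pos: [0.4564, -0.1506, 0.3148]
tool_rot: [0.999, -0.045, -0.0, -0.0]
force: [0.3, -0.2, -1.2]
opening: 0.0427
t 14.80 tcp [ 456.4 -150.6  314.8] gp [ 456.3 -150.5  159.8] open 42.7 F [ 0.3 -0.2 -1.2]
dr total (tool) [-0.0003  0.0003 -0.0023]
shift before turn [ -0.3  -2.7 109.8] after [ -0.3  -2.8 109.8]
```

```bash
python3 -m inch '[{"gripper":0.5,"linear":[0,-2.7,30],"dr":[0,0,-0.002]},{"gripper":0.5,"linear":[0,0,30],"dr":[0,0,0]},{"gripper":0.5,"linear":[0,0,30],"dr":[0,0,0]},{"gripper":0.5,"linear":[0,0,20],"dr":[0,0,0]},{"gripper":0.5,"linear":[0,0,0],"dr":[0,0,0]},{"gripper":0.5,"linear":[0,0,0],"dr":[0,0,0]}]'
python3 -c "
from h import *
to([.4563,-.1478,.05],np.radians(-5))"
```

```text
time_s: 15.4
tcp_pos: [0.4572, -0.1463, 0.2055]
tool_rot: [0.999, -0.042, -0.0, -0.0]
force: [-0.1, 0.0, 0.9]
opening: 0.0425
t 15.40 tcp [ 457.2 -146.3  205.5] gp [ 457.2 -146.3   50.5] open 42.5 F [-0.1  0.   0.9]
dr total (tool) [-0.0002  0.      0.003 ]
shift before turn [-0.7  1.6  0.5] after [-0.7  1.6  0.5]
```

```bash
python3 -m inch '[{"gripper":0.5,"linear":[-0.7,1.5,0.5],"dr":[0,0,0.002]},{"gripper":0.5,"linear":[0,0,0],"dr":[0,0,0]}]'
python3 -c "
from h import *
to([.4563,-.1478,.05],np.radians(-5))"
python3 -m inch '[{"gripper":0.1,"linear":[0,0,0],"dr":[0,0,0]},{"gripper":0.1,"linear":[0,0,0],"dr":[0,0,0]},{"gripper":0.1,"linear":[0,0,0],"dr":[0,0,0]},{"gripper":0.1,"linear":[0,0,0],"dr":[0,0,0]}]'
python3 -c "
from h import *
to([.4563,-.1478,.05],np.radians(-5))"
```

```text
time_s: 15.6
tcp_pos: [0.4563, -0.1484, 0.2055]
tool_rot: [0.999, -0.044, 0.001, 0.0]
force: [-0.6, 0.2, -0.1]
opening: 0.0427
t 15.60 tcp [ 456.3 -148.4  205.5] gp [ 456.6 -148.5   50.5] open 42.7 F [-0.6  0.2 -0.1]
dr total (tool) [ 0.0006 -0.0016  0.0002]
shift before turn [-0.1 -0.6  0.5] after [-0.1 -0.6  0.5]
time_s: 16.0
tcp_pos: [0.4562, -0.1484, 0.205]
tool_rot: [0.999, -0.044, 0.0, 0.0]
force: [-1.9, 0.3, 7.4]
opening: 0.0164
t 16.00 tcp [ 456.2 -148.4  205. ] gp [ 456.3 -148.4   50. ] open 16.4 F [-1.9  0.3  7.4]
dr total (tool) [ 0.0002 -0.0007 -0.    ]
shift before turn [ 0.  -0.6  0. ] after [ 0.  -0.6  0. ]
```

```bash
python3 -m inch '[{"gripper":0.1,"linear":[0,0,-10],"dr":[0,0,0]},{"gripper":0.1,"linear":[0,0,-40],"dr":[0,0,0]},{"gripper":0.1,"linear":[0,0,-45],"dr":[0,0,0]},{"gripper":0.1,"linear":[0,-20,-40],"dr":[0,0,0]},{"gripper":0.1,"linear":[10,-35,-5],"dr":[0,0,0]},{"gripper":0.1,"linear":[10,-35,0],"dr":[0,0,0]},{"gripper":0.1,"linear":[10,-35,0],"dr":[0,0,0]},{"gripper":0.1,"linear":[10,-35,0],"dr":[0,0,0]}]'
python3 -m inch '[{"gripper":0.1,"linear":[10,-35,0],"dr":[0,0,0]},{"gripper":0.1,"linear":[9,-22,0],"dr":[0,0,0]},{"gripper":0.1,"linear":[0,-11,0],"dr":[0,0,0]},{"gripper":0.1,"linear":[0,0,0],"dr":[0,0,0]},{"gripper":0.1,"linear":[0,0,0],"dr":[0,0,0]}]'
python3 - <<'E'
from h import *
to([.535,.074,.15],np.radians(-5))
p,d=read_camera("side"); np.save(f"pics/side5.npy",d)
crop(p,200,60,360,210,4,"pics/side5.png")
E
```

```text
time_s: 16.8
tcp_pos: [0.51, 0.0091, 0.3454]
tool_rot: [0.999, -0.044, 0.0, -0.0]
force: [0.4, -1.5, 0.2]
opening: 0.0165
time_s: 17.3
tcp_pos: [0.5344, 0.0731, 0.3447]
tool_rot: [0.999, -0.044, -0.0, 0.0]
force: [-0.7, -0.6, 0.1]
opening: 0.0164
t 17.30 tcp [534.4  73.1 344.7] gp [534.3  73.  189.7] open 16.4 F [-0.7 -0.6  0.1]
dr total (tool) [0.0002 0.0001 0.0001]
shift before turn [ 0.6 -1.  39.7] after [ 0.6 -1.  39.7]
```

View pics/side5.png

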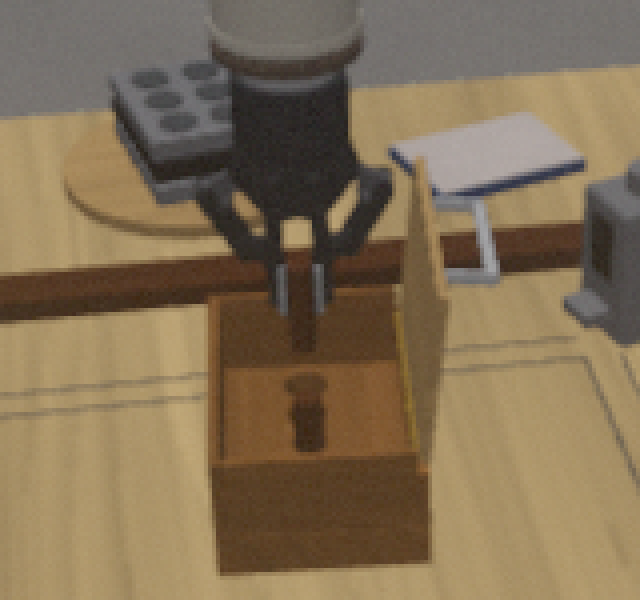

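The peg is held upright above hole18, at crop (303,340) and in line with the third peg at (305,385). I'll lower it.

```bash
python3 -m inch '[{"gripper":0.1,"linear":[0.6,-1,20],"dr":[0,0,0]},{"gripper":0.1,"linear":[0,0,25],"dr":[0,0,0]},{"gripper":0.1,"linear":[0,0,25],"dr":[0,0,0]},{"gripper":0.1,"linear":[0,0,20],"dr":[0,0,0]},{"gripper":0.1,"linear":[0,0,10],"dr":[0,0,0]},{"gripper":0.1,"linear":[0,0,0],"dr":[0,0,0]},{"gripper":0.1,"linear":[0,0,0],"dr":[0,0,0]}]'
python3 -c "
from h import *
to([.535,.074,.082],np.radians(-5))"
```

```text
time_s: 18.05
tcp_pos: [0.5356, 0.0742, 0.2454]
tool_rot: [0.999, -0.044, 0.0, -0.0]
force: [1.1, 0.2, 0.5]
opening: 0.0161
t 18.05 tcp [535.6  74.2 245.4] gp [535.8  74.2  90.4] open 16.1 F [1.1 0.2 0.5]
dr total (tool) [-0.0001 -0.0009 -0.0005]
shift before turn [-0.6  0.3  8.4] after [-0.6  0.3  8.4]
```

```bash
python3 -m inch '[{"gripper":0.1,"linear":[-0.4,0,4],"dr":[0,0,0]},{"gripper":0.1,"linear":[0,0,4],"dr":[0,0,0]},{"gripper":0.1,"linear":[0,0,3],"dr":[0,0,0]},{"gripper":0.1,"linear":[0,0,2],"dr":[0,0,0]},{"gripper":0.1,"linear":[0,0,0],"dr":[0,0,0]}]'
python3 -c "
from h import *
to()"
```

```text
time_s: 18.55
tcp_pos: [0.535, 0.0747, 0.2311]
tool_rot: [0.999, -0.044, -0.0, -0.0]
force: [-0.1, 0.5, 0.3]
opening: 0.0164
t 18.55 tcp [535.   74.7 231.1] gp [534.9  74.8  76.1] open 16.4 F [-0.1  0.5  0.3]
dr total (tool) [0. 0. 0.]
```

```bash
python3 -m inch '[{"gripper":0.1,"linear":[0,0,4],"dr":[0,0,0]},{"gripper":0.1,"linear":[0,0,4],"dr":[0,0,0]},{"gripper":0.1,"linear":[0,0,4],"dr":[0,0,0]},{"gripper":0.1,"linear":[0,0,3],"dr":[0,0,0]},{"gripper":0.1,"linear":[0,0,2],"dr":[0,0,0]},{"gripper":0.1,"linear":[0,0,0],"dr":[0,0,0]},{"gripper":0.1,"linear":[0,0,0],"dr":[0,0,0]}]'
python3 -c "
from h import *
to()"
```

```text
time_s: 19.25
tcp_pos: [0.5351, 0.0747, 0.2145]
tool_rot: [0.999, -0.044, 0.0, -0.0]
force: [0.9, 0.2, 0.3]
opening: 0.0161
t 19.25 tcp [535.1  74.7 214.5] gp [535.1  74.7  59.5] open 16.1 F [0.9 0.2 0.3]
dr total (tool) [0. 0. 0.]
```

```bash
python3 -m inch '[{"gripper":0.4,"linear":[0,0,0],"dr":[0,0,0]},{"gripper":0.4,"linear":[0,0,0],"dr":[0,0,0]},{"gripper":0.4,"linear":[0,0,-10],"dr":[0,0,0]},{"gripper":0.4,"linear":[0,0,-30],"dr":[0,0,0]},{"gripper":0.4,"linear":[0,0,-40],"dr":[0,0,0]},{"gripper":0.4,"linear":[0,0,-40],"dr":[0,0,0]},{"gripper":0.4,"linear":[0,20,0],"dr":[0,0,0]},{"gripper":0.5,"linear":[0,40,0],"dr":[0,0,0]}]'
python3 -m inch '[{"gripper":0.5,"linear":[0,40,0],"dr":[0,0,0.14]},{"gripper":0.5,"linear":[0,0,0],"dr":[0,0,0.14]},{"gripper":0.5,"linear":[0,0,0],"dr":[0,0,0.14]},{"gripper":0.5,"linear":[0,0,0],"dr":[0,0,0.14]},{"gripper":0.5,"linear":[0,0,0],"dr":[0,0,0.14]},{"gripper":0.5,"linear":[0,0,0],"dr":[0,0,0.14]},{"gripper":0.5,"linear":[0,0,0],"dr":[0,0,0.14]},{"gripper":0.5,"linear":[0,0,0],"dr":[0,0,0.14]}]'
python3 -m inch '[{"gripper":0.5,"linear":[0,0,0],"dr":[0,0,0.14]},{"gripper":0.5,"linear":[0,0,0],"dr":[0,0,0.14]},{"gripper":0.5,"linear":[0,0,0],"dr":[0,0,0.14]},{"gripper":0.5,"linear":[0,0,0],"dr":[0,0,0.031]},{"gripper":0.5,"linear":[0,0,0],"dr":[0,0,0]}]'
python3 - <<'E'
from h import *
to([.6039,-.2104,.15],np.radians(-95))
for n in("side","top"):
    p,d=read_camera(n); np.save(f"pics/{n}6.npy",d)
    if n=="side": crop(p,230,110,390,260,4,"pics/side6.png")
    else: crop(p,155,160,355,290,4,"pics/top6.png")
E
```

```text
time_s: 20.05
tcp_pos: [0.5298, 0.0158, 0.3367]
tool_rot: [0.999, -0.042, 0.002, -0.0]
force: [-0.1, -0.1, -0.7]
opening: 0.0431
time_s: 20.85
tcp_pos: [0.5262, -0.0249, 0.3353]
tool_rot: [0.822, -0.57, 0.0, -0.0]
force: [-0.4, 0.7, 0.8]
opening: 0.0424
time_s: 21.35
tcp_pos: [0.5262, -0.0249, 0.3352]
tool_rot: [-0.675, 0.737, -0.0, 0.0]
force: [0.1, -0.2, 0.1]
opening: 0.0425
t 21.35 tcp [526.2 -24.9 335.2] gp [526.3 -24.9 180.2] open 42.5 F [ 0.1 -0.2  0.1]
dr total (tool) [-0.0007  0.     -0.0006]
shift before turn [177.9 -93.6  30.3] after [178.  -93.5  30.2]
```

View pics/side6.png

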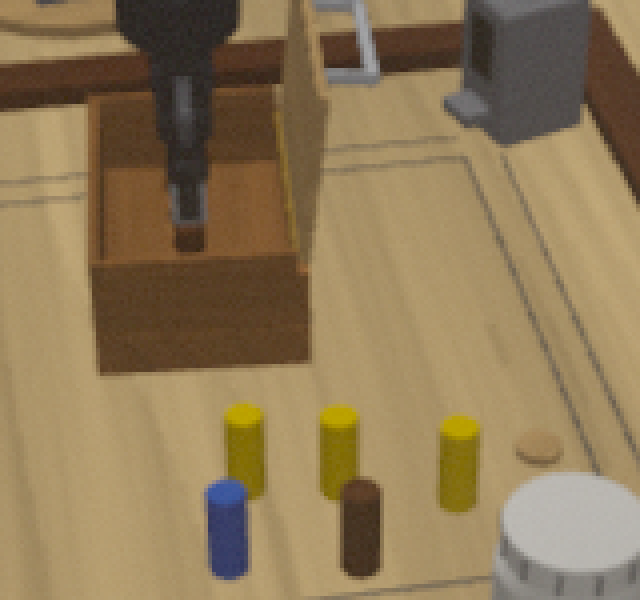

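View pics/top6.png

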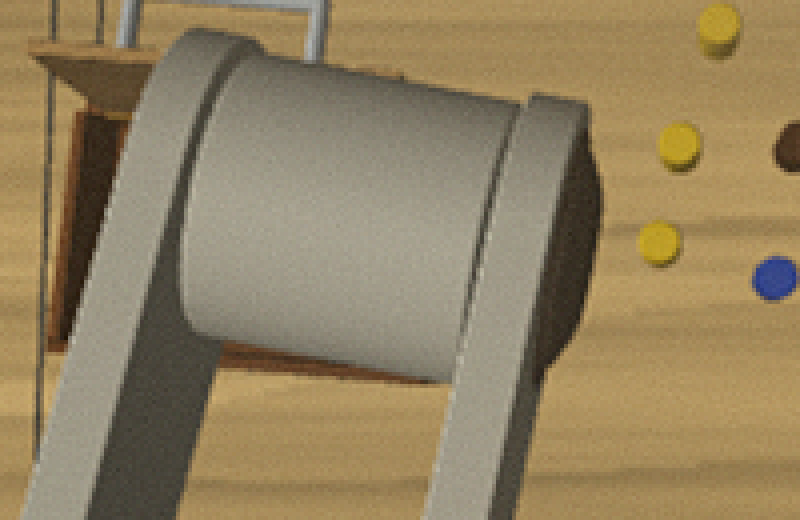

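The peg is off the table and the fingers carry nothing. The box row is hidden behind the gripper in both views, so I'll check the seating later. Now on to peg26, at crop (360,530) in the side view.

```bash
python3 -m inch '[{"gripper":0.5,"linear":[25,-13,0],"dr":[0,0,0]},{"gripper":0.5,"linear":[25,-13,0],"dr":[0,0,0]},{"gripper":0.5,"linear":[25,-13,0],"dr":[0,0,0]},{"gripper":0.5,"linear":[25,-13,0],"dr":[0,0,0]},{"gripper":0.5,"linear":[25,-13,0],"dr":[0,0,0]},{"gripper":0.5,"linear":[25,-13,0],"dr":[0,0,0]},{"gripper":0.5,"linear":[25,-13,15],"dr":[0,0,0]},{"gripper":0.5,"linear":[3,-2.5,15],"dr":[0,0,0]}]'
python3 -m inch '[{"gripper":0.5,"linear":[0,0,0],"dr":[0,0,0]},{"gripper":0.5,"linear":[0,0,0],"dr":[0,0,0]}]'
python3 - <<'E'
from h import *
to([.6039,-.2104,.045],np.radians(-95))
for n in("side",):
    p,d=read_camera(n); np.save(f"pics/{n}7.npy",d)
    crop(p,230,110,390,260,4,"pics/side7.png")
E
```

```text
time_s: 22.25
tcp_pos: [0.6045, -0.213, 0.304]
tool_rot: [-0.675, 0.738, -0.0, -0.0]
force: [-0.6, 0.5, -0.1]
opening: 0.0426
time_s: 22.45
tcp_pos: [0.6038, -0.2099, 0.3046]
tool_rot: [-0.676, 0.737, 0.0, -0.0]
force: [-0.3, -0.2, -0.3]
opening: 0.043
t 22.45 tcp [ 603.8 -209.9  304.6] gp [ 603.7 -209.8  149.6] open 43.0 F [-0.3 -0.2 -0.3]
dr total (tool) [0.0006 0.0005 0.0006]
shift before turn [  0.5  -0.2 104.6] after [  0.5  -0.2 104.6]
```

View pics/side7.png

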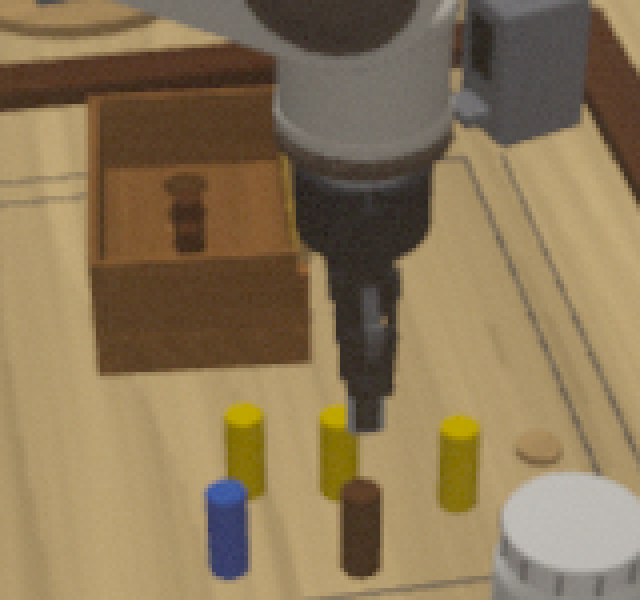

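```bash
python3 - <<'E'
from h import *
for nm,X in(("18",[.535,.0745,.072]),("22",[.5383,.1124,.072]),("26m",[.5416,.1503,.032])): print(nm,(proj("side",X)-[230,110])*4)
W=cloud("side",np.load("pics/side7.npy"));W4=cloud("side",np.load("pics/side4.npy"))
for v in range(152,175,1): print(v,(W[v,270:286:2,2]*1000).round().astype(int),(W4[v,270:286:2,2]*1000).round().astype(int))
E
```

```text
18 [188.19029057 222.6355179 ]
22 [186.10089847 192.50922616]
26m [186.61800485 208.5418971 ]
152 [31 30 31 31 33 25 31 32] [30 33 30 26 30 33 27 30]
153 [30 31 32 27 27 31 29 33] [32 29 31 28 31 29 29 30]
154 [28 30 29 25 26 29 31 34] [30 30 27 27 23 32 31 29]
155 [35 28 24 23 21 24 32 31] [29 24 25 23 20 25 25 34]
156 [ 29  25  18  12  16  20  32 913] [30 25 22 16 17 20 32 29]
157 [33 19 10 69 74 16 27 32] [32 24 14 71 68 17 27 31]
158 [32 30 72 69 73 72 32 31] [31 31 71 72 70 68 32 33]
159 [32 27 73 70 70 70 27 30] [25 32 71 71 69 67 30 30]
160 [27 34 70 74 72 71 30 31] [32 36 72 69 73 67 30 35]
161 [31 29 69 71 65 63 32 30] [31 30 65 69 71 67 27 31]
162 [34 33 69 64 65 63 31 33] [32 30 63 69 63 63 31 27]
163 [29 29 59 62 63 59 32 32] [33 29 60 63 65 55 30 29]
164 [35 35 57 62 58 56 29 30] [30 32 54 60 61 57 32 28]
165 [32 30 51 70 72 50 33 33] [31 28 55 55 58 52 30 29]
166 [27 30 48 73 70 71 29 34] [28 32 48 55 50 50 35 29]
167 [32 33 48 70 68 70 30 29] [34 31 47 47 50 48 34 33]
168 [31 29 37 70 69 70 29 35] [32 31 45 42 44 42 34 29]
169 [28 33 36 65 70 61 29 35] [32 30 32 40 41 38 34 35]
170 [32 31 36 65 63 62 30 31] [33 34 35 35 37 34 29 28]
171 [33 29 30 59 61 55 28 30] [31 29 32 34 34 29 31 32]
172 [32 33 30 53 54 52 28 30] [28 33 29 28 30 31 31 27]
173 [27 29 95 97 90 92 96 97] [32 31 92 94 96 94 94 95]
174 [92 96 96 95 95 95 91 92] [95 92 91 95 91 95 94 94]
```

Peg18's top is at about 71 mm, so it is fully home (72 mm expected). Next is the centring squeeze on peg26.

```bash
python3 -m inch '[{"gripper":0.5,"linear":[0.5,0,25],"dr":[0,0,0]},{"gripper":0.5,"linear":[0,0,25],"dr":[0,0,0]},{"gripper":0.5,"linear":[0,0,25],"dr":[0,0,0]},{"gripper":0.5,"linear":[0,0,20],"dr":[0,0,0]},{"gripper":0.5,"linear":[0,0,7],"dr":[0,0,0]},{"gripper":0.5,"linear":[0,0,0],"dr":[0,0,0]}]'
python3 -m inch '[{"gripper":0.2,"linear":[0,0,0],"dr":[0,0,0]},{"gripper":0.2,"linear":[0,0,0],"dr":[0,0,0]},{"gripper":0.2,"linear":[0,0,0],"dr":[0,0,0]},{"gripper":0.2,"linear":[0,0,0],"dr":[0,0,0]}]'
python3 -c "
from h import *
to()"
```

```text
time_s: 23.1
tcp_pos: [0.6039, -0.2104, 0.2026]
tool_rot: [-0.676, 0.737, 0.0, -0.0]
force: [-0.7, 0.8, 0.0]
opening: 0.0429
time_s: 23.5
tcp_pos: [0.6043, -0.2109, 0.2042]
tool_rot: [-0.676, 0.737, -0.001, 0.001]
force: [-0.6, 1.2, 8.0]
opening: 0.0246
t 23.50 tcp [ 604.3 -210.9  204.2] gp [ 604.6 -211.1   49.2] open 24.6 F [-0.6  1.2  8. ]
dr total (tool) [0. 0. 0.]
```

```bash
python3 -m inch '[{"gripper":0.5,"linear":[0,0,0],"dr":[0,0,0]},{"gripper":0.5,"linear":[0,0,0],"dr":[0,0,0]},{"gripper":0.5,"linear":[0,0,-1],"dr":[0,0,-0.14]},{"gripper":0.5,"linear":[0,0,0],"dr":[0,0,-0.14]},{"gripper":0.5,"linear":[0,0,0],"dr":[0,0,-0.14]},{"gripper":0.5,"linear":[0,0,0],"dr":[0,0,-0.14]},{"gripper":0.5,"linear":[0,0,0],"dr":[0,0,-0.14]},{"gripper":0.5,"linear":[0,0,0],"dr":[0,0,-0.14]}]'
python3 -m inch '[{"gripper":0.5,"linear":[0,0,0],"dr":[0,0,-0.14]},{"gripper":0.5,"linear":[0,0,0],"dr":[0,0,-0.14]},{"gripper":0.5,"linear":[0,0,0],"dr":[0,0,-0.14]},{"gripper":0.5,"linear":[0,0,0],"dr":[0,0,-0.14]},{"gripper":0.5,"linear":[0,0,0],"dr":[0,0,-0.14]},{"gripper":0.5,"linear":[0,0,0],"dr":[0,0,-0.031]},{"gripper":0.5,"linear":[0,0,0],"dr":[0,0,0]}]'
python3 -c "
from h import *
to([.604,-.2108,.05],np.radians(-5))"
python3 -m inch '[{"gripper":0.2,"linear":[0,0,0],"dr":[0,0,0]},{"gripper":0.2,"linear":[0,0,0],"dr":[0,0,0]},{"gripper":0.2,"linear":[0,0,0],"dr":[0,0,0]},{"gripper":0.2,"linear":[0,0,0],"dr":[0,0,0]}]'
python3 -c "
from h import *
to([.5416,.1503,.22],np.radians(-5))"
```

```text
time_s: 24.3
tcp_pos: [0.6039, -0.2109, 0.2036]
tool_rot: [0.919, -0.395, 0.0, -0.0]
force: [-0.7, -0.2, -0.3]
opening: 0.0426
time_s: 25.0
tcp_pos: [0.6039, -0.211, 0.2035]
tool_rot: [0.999, -0.043, 0.0, -0.0]
force: [1.0, -0.6, -0.9]
opening: 0.0425
t 25.00 tcp [ 603.9 -211.   203.5] gp [ 603.9 -211.    48.5] open 42.5 F [ 1.  -0.6 -0.9]
dr total (tool) [-0.     -0.0001  0.0005]
shift before turn [ 0.1 -0.2 -1.5] after [ 0.1 -0.2 -1.5]
time_s: 25.4
tcp_pos: [0.6039, -0.2109, 0.2036]
tool_rot: [0.999, -0.044, 0.0, 0.0]
force: [-1.2, 0.4, 4.6]
opening: 0.0247
t 25.40 tcp [ 603.9 -210.9  203.6] gp [ 604.  -210.9   48.6] open 24.7 F [-1.2  0.4  4.6]
dr total (tool) [ 0.     -0.0003 -0.0003]
shift before turn [ -93.6 -354.4 -171.4] after [ -93.6 -354.4 -171.4]
```

```bash
python3 -m inch '[{"gripper":0.2,"linear":[0,0,-10],"dr":[0,0,0]},{"gripper":0.2,"linear":[0,0,-40],"dr":[0,0,0]},{"gripper":0.2,"linear":[0,0,-45],"dr":[0,0,0]},{"gripper":0.2,"linear":[-5,-15,-45],"dr":[0,0,0]},{"gripper":0.2,"linear":[-15,-35,-10],"dr":[0,0,0]},{"gripper":0.2,"linear":[-20,-35,0],"dr":[0,0,0]},{"gripper":0.2,"linear":[-20,-35,0],"dr":[0,0,0]},{"gripper":0.2,"linear":[-15,-35,0],"dr":[0,0,0]}]'
python3 -m inch '[{"gripper":0.2,"linear":[-15,-35,0],"dr":[0,0,0]},{"gripper":0.2,"linear":[-3.5,-35,0],"dr":[0,0,0]},{"gripper":0.2,"linear":[0,-35,0],"dr":[0,0,0]},{"gripper":0.2,"linear":[0,-35,0],"dr":[0,0,0]},{"gripper":0.2,"linear":[0,-35,0],"dr":[0,0,0]},{"gripper":0.2,"linear":[0,-22,0],"dr":[0,0,0]},{"gripper":0.2,"linear":[0,0,0],"dr":[0,0,0]},{"gripper":0.2,"linear":[0,0,0],"dr":[0,0,0]}]'
python3 - <<'E'
from h import *
to([.5416,.1503,.09],np.radians(-5))
p,d=read_camera("side"); np.save(f"pics/side8.npy",d)
crop(p,200,60,360,210,4,"pics/side8.png")
E
```

```text
time_s: 26.2
tcp_pos: [0.5414, -0.0486, 0.3541]
tool_rot: [0.999, -0.044, 0.0, -0.0]
force: [0.3, -0.6, -0.8]
opening: 0.0247
time_s: 27.0
tcp_pos: [0.5412, 0.1481, 0.3538]
tool_rot: [0.999, -0.043, 0.0, 0.0]
force: [0.8, -1.3, -0.5]
opening: 0.0244
t 27.00 tcp [541.2 148.1 353.8] gp [541.2 148.1 198.8] open 24.4 F [ 0.8 -1.3 -0.5]
dr total (tool) [ 0.     -0.0001  0.0011]
shift before turn [  0.2  -2.2 108.8] after [  0.2  -2.2 108.8]
```

View pics/side8.png

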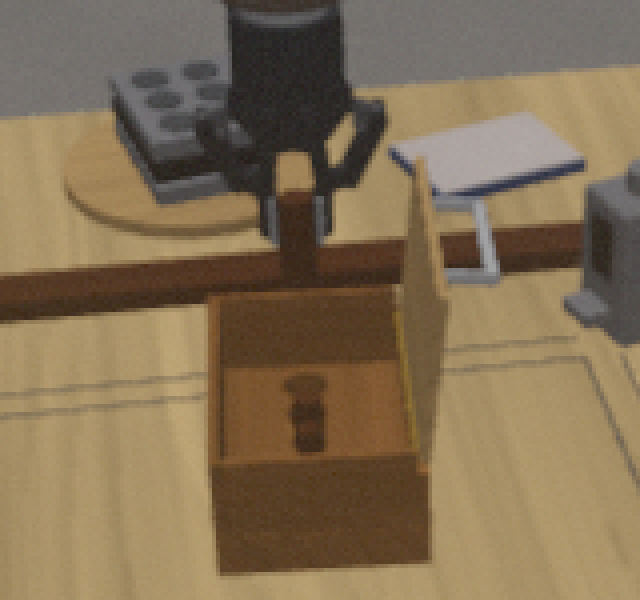

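Peg26 is held upright at crop (297,230) above the far side of the box. I'll lower it.

```bash
python3 -m inch '[{"gripper":0.2,"linear":[0,-2.1,25],"dr":[0,0,0]},{"gripper":0.2,"linear":[0,0,25],"dr":[0,0,0]},{"gripper":0.2,"linear":[0,0,25],"dr":[0,0,0]},{"gripper":0.2,"linear":[0,0,25],"dr":[0,0,0]},{"gripper":0.2,"linear":[0,0,8],"dr":[0,0,0]},{"gripper":0.2,"linear":[0,0,0],"dr":[0,0,0]},{"gripper":0.2,"linear":[0,0,0],"dr":[0,0,0]}]'
python3 -c "
from h import *
to([.5416,.1503,.078],np.radians(-5))"
```

```text
time_s: 27.75
tcp_pos: [0.5419, 0.1496, 0.2467]
tool_rot: [0.999, -0.044, 0.001, -0.0]
force: [0.7, 0.0, -0.1]
opening: 0.0245
t 27.75 tcp [541.9 149.6 246.7] gp [542.1 149.7  91.7] open 24.5 F [ 0.7  0.  -0.1]
dr total (tool) [-0.0003 -0.0012 -0.0005]
shift before turn [-0.4 -0.6 13.7] after [-0.4 -0.6 13.7]
```

```bash
python3 -m inch '[{"gripper":0.2,"linear":[-0.3,-0.5,4],"dr":[0,0,0]},{"gripper":0.2,"linear":[0,0,4],"dr":[0,0,0]},{"gripper":0.2,"linear":[0,0,4],"dr":[0,0,0]},{"gripper":0.2,"linear":[0,0,3],"dr":[0,0,0]},{"gripper":0.2,"linear":[0,0,0],"dr":[0,0,0]}]'
python3 -c "
from h import *
to([.5416,.1503,.057],np.radians(-5))"
```

```text
time_s: 28.25
tcp_pos: [0.5412, 0.1505, 0.2299]
tool_rot: [0.999, -0.044, -0.0, 0.0]
force: [0.5, -0.6, 0.1]
opening: 0.0243
t 28.25 tcp [541.2 150.5 229.9] gp [541.1 150.5  74.9] open 24.3 F [ 0.5 -0.6  0.1]
dr total (tool) [0.0001 0.0008 0.0001]
shift before turn [ 0.4  0.2 17.9] after [ 0.4  0.2 17.9]
```

Its bottom is at 26 mm, inside the hole, with no contact force. I'll continue down, release and withdraw.

```bash
python3 -m inch '[{"gripper":0.2,"linear":[0,0,4],"dr":[0,0,0]},{"gripper":0.2,"linear":[0,0,4],"dr":[0,0,0]},{"gripper":0.2,"linear":[0,0,4],"dr":[0,0,0]},{"gripper":0.2,"linear":[0,0,3],"dr":[0,0,0]},{"gripper":0.2,"linear":[0,0,1.5],"dr":[0,0,0]},{"gripper":0.2,"linear":[0,0,0],"dr":[0,0,0]},{"gripper":0.2,"linear":[0,0,0],"dr":[0,0,0]}]'
python3 -m inch '[{"gripper":0.5,"linear":[0,0,0],"dr":[0,0,0]},{"gripper":0.5,"linear":[0,0,0],"dr":[0,0,0]},{"gripper":0.5,"linear":[0,0,-10],"dr":[0,0,0]},{"gripper":0.5,"linear":[0,0,-30],"dr":[0,0,0]},{"gripper":0.5,"linear":[0,0,-45],"dr":[0,0,0]},{"gripper":0.5,"linear":[0,0,-45],"dr":[0,0,0]},{"gripper":0.3,"linear":[0,0,-45],"dr":[0,0,0]},{"gripper":0.3,"linear":[0,0,-45],"dr":[0,0,0]}]'
python3 -m inch '[{"gripper":0.3,"linear":[0,0,-15],"dr":[0,0,0]},{"gripper":0.3,"linear":[0,0,0],"dr":[0,0,0]},{"gripper":0.3,"linear":[0,0,0],"dr":[0,0,0]}]'
python3 - <<'E'
from h import *
to([.667,.0985,.206],np.radians(-5))
for n in("side","top"):
    p,d=read_camera(n); np.save(f"pics/{n}9.npy",d); cv2.imwrite(f"pics/{n}9f.png",p[:,:,::-1])
    if n=="side": crop(p,200,60,360,210,4,"pics/side9.png")
    else: crop(p,155,150,305,290,4,"pics/top9.png")
W=cloud("side",np.load("pics/side9.npy"))
for X in([.535,.0745,.070],[.5383,.1124,.07],[.5416,.1503,.07]):
    u,v=proj("side",X).astype(int); print(u,v,(W[v-3:v+4,u-2:u+3]*1e3)[...,2].round().astype(int).tolist())
m=(W[...,2]>.110)&(W[...,0]>.64)&(W[...,0]<.72)&(W[...,1]>.02)&(W[...,1]<.2)&(W[...,2]<.23)
b=W[m]; print(len(b),b.mean(0),b.min(0),b.max(0))
E
```

```text
time_s: 28.95
tcp_pos: [0.5414, 0.1505, 0.214]
tool_rot: [0.999, -0.044, 0.0, -0.0]
force: [0.6, 0.7, -0.1]
opening: 0.0247
time_s: 29.75
tcp_pos: [0.5406, 0.1504, 0.4369]
tool_rot: [0.999, -0.044, 0.0, -0.0]
force: [1.5, 0.1, -0.2]
opening: 0.0256
time_s: 30.05
tcp_pos: [0.5412, 0.1504, 0.4484]
tool_rot: [0.999, -0.044, -0.0, 0.0]
force: [-0.2, -0.3, -0.1]
opening: 0.0254
t 30.05 tcp [541.2 150.4 448.4] gp [541.1 150.4 293.4] open 25.4 F [-0.2 -0.3 -0.1]
dr total (tool) [0.     0.0006 0.    ]
shift before turn [129.9  40.8  87.3] after [129.9  40.8  87.4]
277 166 [[62, 62, 62, 64, 60], [59, 58, 58, 58, 59], [55, 68, 73, 71, 72], [71, 71, 913, 69, 69], [71, 70, 68, 70, 71], [68, 73, 74, 69, 72], [66, 71, 71, 66, 66]]
276 158 [[68, 67, 66, 65, 64], [61, 64, 63, 64, 63], [58, 70, 71, 72, 71], [67, 69, 71, 71, 69], [70, 69, 71, 72, 70], [68, 70, 70, 70, 73], [67, 69, 68, 69, 69]]
276 151 [[39, 44, 42, 44, 44], [37, 36, 38, 38, 36], [69, 72, 69, 71, 72], [75, 72, 70, 75, 73], [72, 72, 71, 70, 70], [72, 70, 70, 71, 68], [66, 71, 69, 73, 69]]
140 [0.65930203 0.10071429 0.19508122] [0.64007097 0.04586767 0.18728911] [0.67461317 0.1988981  0.2061229 ]
```

View pics/side9.png

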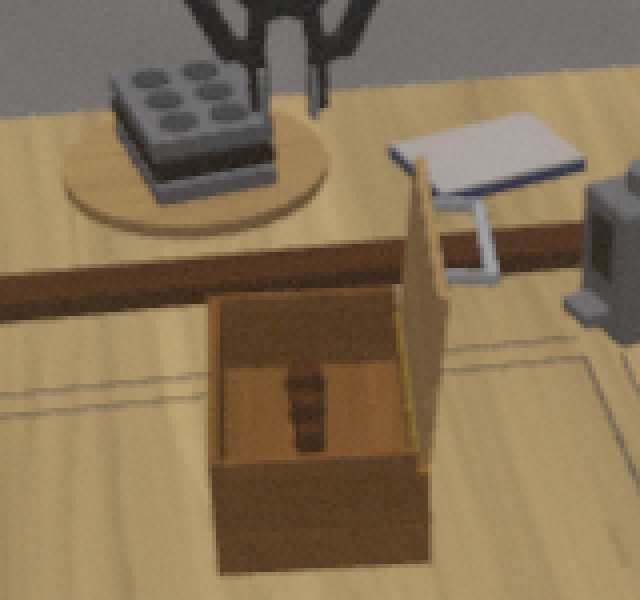

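View pics/top9.png

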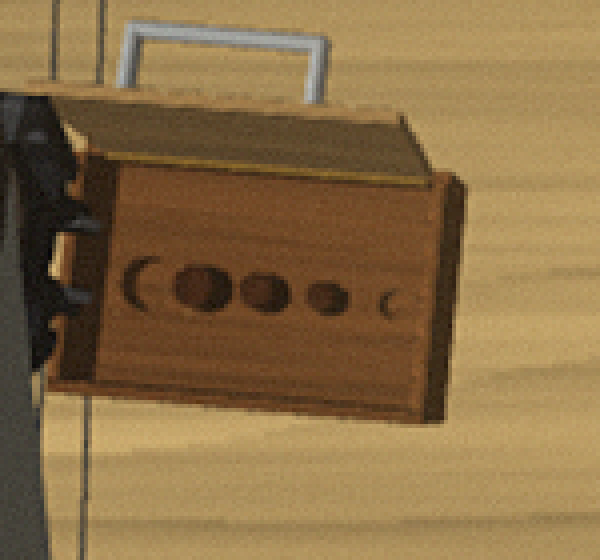

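All three peg tops read about 71 mm (72 expected), so both pegs are home, and the top view shows them in the second and fourth holes. Next I'll regrip the bar.

```bash
python3 -m inch '[{"gripper":0.3,"linear":[20,6,0],"dr":[0,0,0]},{"gripper":0.3,"linear":[22,7,0],"dr":[0,0,0]},{"gripper":0.3,"linear":[22,7,0],"dr":[0,0,0]},{"gripper":0.3,"linear":[22,7,0],"dr":[0,0,0]},{"gripper":0.3,"linear":[22,7,0],"dr":[0,0,0]},{"gripper":0.3,"linear":[20.5,7,0],"dr":[0,0,0]},{"gripper":0.3,"linear":[0,0,0],"dr":[0,0,0]},{"gripper":0.3,"linear":[0,0,0],"dr":[0,0,0]}]'
python3 - <<'E'
from h import *
to([.666,.0985,.203],np.radians(-5))
p,d=read_camera("side"); crop(p,230,40,390,190,4,"pics/side10.png")
E
```

```text
time_s: 30.95
tcp_pos: [0.666, 0.0983, 0.4473]
tool_rot: [0.999, -0.044, -0.001, 0.0]
force: [-0.8, -0.2, -0.3]
opening: 0.0255
t 30.95 tcp [666.   98.3 447.3] gp [665.6  98.3 292.3] open 25.5 F [-0.8 -0.2 -0.3]
dr total (tool) [ 0.0001  0.0026 -0.0003]
shift before turn [ 0.2 -0.2 89.3] after [-0.  -0.2 89.3]
```

View pics/side10.png

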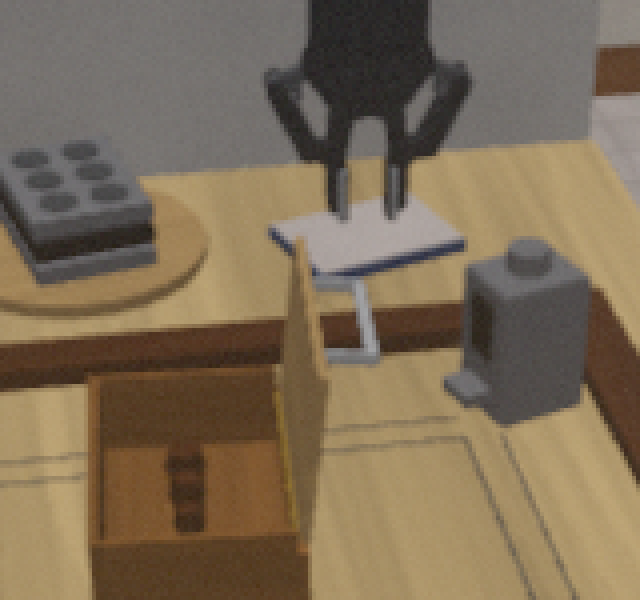

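The fingers at crop (343,215) and (392,215) straddle the bar at (368,320). I'll descend in two stages.

```bash
python3 -m inch '[{"gripper":0.3,"linear":[0,0,20],"dr":[0,0,0]},{"gripper":0.3,"linear":[0,0,25],"dr":[0,0,0]},{"gripper":0.3,"linear":[0,0,20],"dr":[0,0,0]},{"gripper":0.3,"linear":[0,0,10],"dr":[0,0,0]},{"gripper":0.3,"linear":[0,0,5],"dr":[0,0,0]},{"gripper":0.3,"linear":[0,0,5],"dr":[0,0,0]},{"gripper":0.3,"linear":[0,0,4],"dr":[0,0,0]},{"gripper":0.3,"linear":[0,0,0],"dr":[0,0,0]}]'
python3 -m inch '[{"gripper":0.0,"linear":[0,0,0],"dr":[0,0,0]},{"gripper":0.0,"linear":[0,0,0],"dr":[0,0,0]},{"gripper":0.0,"linear":[0,0,0],"dr":[0,0,0]},{"gripper":0.0,"linear":[0,0,0],"dr":[0,0,0]}]'
python3 -c "
from h import *
to()"
```

```text
time_s: 31.8
tcp_pos: [0.6657, 0.0985, 0.3599]
tool_rot: [0.999, -0.044, 0.0, -0.0]
force: [-0.1, -0.5, -0.4]
opening: 0.0257
time_s: 32.2
tcp_pos: [0.6658, 0.0984, 0.3606]
tool_rot: [0.999, -0.044, 0.001, -0.0]
force: [1.4, -0.1, 5.7]
opening: 0.0068
t 32.20 tcp [665.8  98.4 360.6] gp [666.   98.5 205.6] open 6.8 F [ 1.4 -0.1  5.7]
dr total (tool) [0. 0. 0.]
```

```bash
python3 -m inch '[{"gripper":0.0,"linear":[-10.5,0,-4.2],"dr":[0,0,0]},{"gripper":0.0,"linear":[-10.8,0,-3.3],"dr":[0,0,0]},{"gripper":0.0,"linear":[-11,0,-2.3],"dr":[0,0,0]},{"gripper":0.0,"linear":[-11.2,0,-1.3],"dr":[0,0,0]},{"gripper":0.0,"linear":[0,0,0],"dr":[0,0,0]}]'
python3 -m inch '[{"gripper":0.0,"linear":[-11.3,0,-0.3],"dr":[0,0,0]},{"gripper":0.0,"linear":[-11.3,0,0.7],"dr":[0,0,0]},{"gripper":0.0,"linear":[-11.2,0,1.7],"dr":[0,0,0]},{"gripper":0.0,"linear":[-11,0,2.8],"dr":[0,0,0]},{"gripper":0.0,"linear":[0,0,0],"dr":[0,0,0]}]'
```

```text
time_s: 32.7
tcp_pos: [0.6217, 0.1023, 0.3729]
tool_rot: [0.999, -0.044, 0.001, -0.0]
force: [-1.0, -1.5, 15.5]
opening: 0.0071
time_s: 33.2
tcp_pos: [0.5769, 0.1062, 0.3674]
tool_rot: [0.999, -0.043, 0.001, -0.0]
force: [-5.0, -1.4, 14.2]
opening: 0.0068
```

```bash
python3 -m inch '[{"gripper":0.0,"linear":[-10.7,0,3.3],"dr":[0,0,0]},{"gripper":0.0,"linear":[-10.3,0,4.6],"dr":[0,0,0]},{"gripper":0.0,"linear":[-9.9,0,5.4],"dr":[0,0,0]},{"gripper":0.0,"linear":[-9.4,0,6.3],"dr":[0,0,0]},{"gripper":0.0,"linear":[0,0,0],"dr":[0,0,0]}]'
python3 -m inch '[{"gripper":0.0,"linear":[-8.6,0,7.2],"dr":[0,0,0]},{"gripper":0.0,"linear":[-7.8,0,8.2],"dr":[0,0,0]},{"gripper":0.0,"linear":[-7.4,0,8.5],"dr":[0,0,0]},{"gripper":0.0,"linear":[-6.6,0,9.2],"dr":[0,0,0]},{"gripper":0.0,"linear":[0,0,0],"dr":[0,0,0]}]'
```

```text
time_s: 33.7
tcp_pos: [0.5364, 0.1098, 0.3467]
tool_rot: [0.999, -0.043, -0.001, -0.0]
force: [-12.3, 1.0, 12.5]
opening: 0.007
time_s: 34.2
tcp_pos: [0.5058, 0.1126, 0.3124]
tool_rot: [0.999, -0.043, -0.002, -0.0]
force: [-15.1, 3.1, 6.8]
opening: 0.0075
```

```bash
python3 -m inch '[{"gripper":0.0,"linear":[-6,0,9.7],"dr":[0,0,0]},{"gripper":0.0,"linear":[-2.6,0,5],"dr":[0,0,0]},{"gripper":0.0,"linear":[0,0,0],"dr":[0,0,0]}]'
python3 - <<'E'
from h import *
to()
E
```

```text
time_s: 34.5
tcp_pos: [0.4978, 0.1133, 0.298]
tool_rot: [0.999, -0.043, -0.002, -0.0]
force: [-13.9, 2.0, 7.4]
opening: 0.0069
t 34.50 tcp [497.8 113.3 298. ] gp [497.2 113.4 143. ] open 6.9 F [-13.9   2.    7.4]
dr total (tool) [0. 0. 0.]
```

```bash
python3 -m inch '[{"gripper":0.3,"linear":[0,0,0],"dr":[0,0,0]},{"gripper":0.3,"linear":[0,0,0],"dr":[0,0,0]},{"gripper":0.3,"linear":[0,0,-10],"dr":[0,0,0]},{"gripper":0.3,"linear":[0,0,-25],"dr":[0,0,0]},{"gripper":0.0,"linear":[-4,0,-5],"dr":[0,0,0]},{"gripper":0.0,"linear":[0,0,0],"dr":[0,0,0]},{"gripper":0.0,"linear":[0,0,0],"dr":[0,0,0]},{"gripper":0.0,"linear":[0,0,0],"dr":[0,0,0]}]'
python3 - <<'E'
from h import *
to()
p,d=read_camera("side"); crop(p,230,60,390,210,4,"pics/side11.png")
W=cloud("side",d)
E
```

```text
time_s: 35.3
tcp_pos: [0.4947, 0.1134, 0.3381]
tool_rot: [0.999, -0.044, -0.0, -0.0]
force: [0.3, 0.1, 0.2]
opening: 0.0
t 35.30 tcp [494.7 113.4 338.1] gp [494.6 113.4 183.1] open 0.0 F [0.3 0.1 0.2]
dr total (tool) [0. 0. 0.]
```

View pics/side11.png

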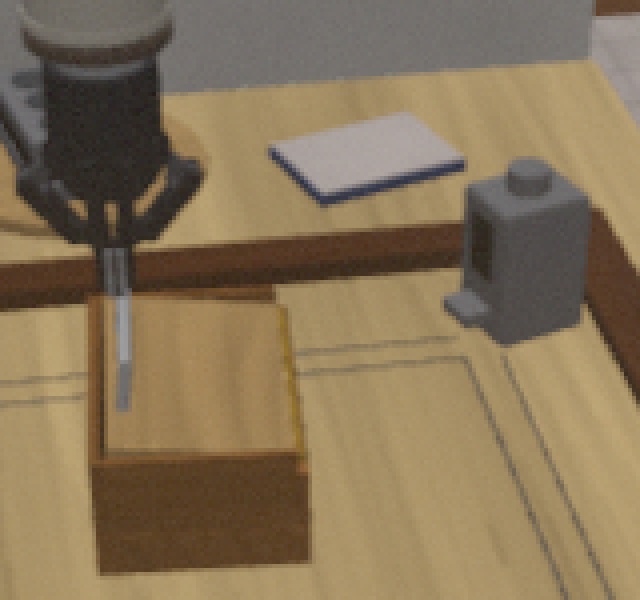

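The flap is nearly shut, with the bar at crop (124,350) under the closed fingertips. I'll press it down.

```bash
python3 -m inch '[{"gripper":0.0,"linear":[-1,0,15],"dr":[0,0,0]},{"gripper":0.0,"linear":[0,0,10],"dr":[0,0,0]},{"gripper":0.0,"linear":[0,0,4],"dr":[0,0,0]},{"gripper":0.0,"linear":[0,0,4],"dr":[0,0,0]},{"gripper":0.0,"linear":[0,0,2],"dr":[0,0,0]}]'
python3 -m inch '[{"gripper":0.0,"linear":[0,0,2],"dr":[0,0,0]},{"gripper":0.0,"linear":[0,0,1],"dr":[0,0,0]},{"gripper":0.0,"linear":[0,0,0],"dr":[0,0,0]}]'
```

```text
time_s: 35.85
tcp_pos: [0.4939, 0.1135, 0.3036]
tool_rot: [0.999, -0.044, -0.0, -0.0]
force: [-1.6, -0.7, 1.9]
opening: -0.0
time_s: 36.15
tcp_pos: [0.4938, 0.1135, 0.3008]
tool_rot: [0.999, -0.044, 0.0, -0.0]
force: [0.6, -0.5, 0.4]
opening: 0.0001
```

```bash
python3 -m inch '[{"gripper":0.0,"linear":[0,0,1],"dr":[0,0,0]},{"gripper":0.0,"linear":[0,0,1],"dr":[0,0,0]},{"gripper":0.0,"linear":[0,0,0],"dr":[0,0,0]}]'
python3 -m inch '[{"gripper":0.0,"linear":[0,0,0.6],"dr":[0,0,0]},{"gripper":0.0,"linear":[0,0,0],"dr":[0,0,0]}]'
```

```text
time_s: 36.45
tcp_pos: [0.4938, 0.1135, 0.2992]
tool_rot: [0.999, -0.044, 0.0, -0.0]
force: [-2.6, -0.5, 6.2]
opening: -0.0001
time_s: 36.65
tcp_pos: [0.4938, 0.1135, 0.2991]
tool_rot: [0.999, -0.044, 0.0, -0.0]
force: [-4.5, -0.9, 13.3]
opening: 0.0
```

The tips stopped at z≈0.126, exactly where the shut bar's top should be, and the force is rising. I'll give one last nudge, withdraw and check.

```bash
python3 -m inch '[{"gripper":0.0,"linear":[0,0,0.5],"dr":[0,0,0]},{"gripper":0.0,"linear":[0,0,0],"dr":[0,0,0]}]'
python3 -m inch '[{"gripper":0.0,"linear":[0,0,-10],"dr":[0,0,0]},{"gripper":0.0,"linear":[0,0,-40],"dr":[0,0,0]},{"gripper":0.0,"linear":[0,0,-40],"dr":[0,0,0]},{"gripper":0.0,"linear":[-30,30,-20],"dr":[0,0,0]},{"gripper":0.0,"linear":[-30,35,0],"dr":[0,0,0]},{"gripper":0.0,"linear":[-20,40,0],"dr":[0,0,0]},{"gripper":0.0,"linear":[0,40,0],"dr":[0,0,0]},{"gripper":0.0,"linear":[0,40,0],"dr":[0,0,0]}]'
python3 -m inch '[{"gripper":0.0,"linear":[0,40,0],"dr":[0,0,0]},{"gripper":0.0,"linear":[0,40,0],"dr":[0,0,0]},{"gripper":0.0,"linear":[0,20,0],"dr":[0,0,0]},{"gripper":0.0,"linear":[0,0,0],"dr":[0,0,0]}]'
python3 - <<'E'
from holes import *
to()
for n in("side","top"):
    p,d=read_camera(n); np.save(f"pics/{n}12.npy",d)
    if n=="side": crop(p,230,110,420,300,3,"pics/side12.png")
    else: crop(p,155,130,425,280,2.9,"pics/top12.png")
    W=cloud(n,d); q=W[...,:2]-[.5433,.1124] if n=="side" else W[...,:2]-[.5448,.1116]
    bx=q@BX; by=q@BYv
    for a,b in((-.06,-.04),(-.02,0),(.02,.05)):
        m=(bx>a)&(bx<b)&(abs(by)<.09)&(d>0)&(W[...,2]>.02)&(W[...,2]<.112); print(n,a,b,m.sum(),np.median(W[m][:,2]))
    m=(bx>-.075)&(bx<-.03)&(abs(by)<.06)&(W[...,2]>.112)&(W[...,2]<.2); print("bar",np.percentile(W[m][:,2],[50,95]),W[m].mean(0))
E
```

```text
time_s: 36.85
tcp_pos: [0.4938, 0.1135, 0.2989]
tool_rot: [0.999, -0.044, 0.001, -0.0]
force: [-7.2, -1.2, 17.5]
opening: 0.0001
time_s: 37.65
tcp_pos: [0.397, -0.065, 0.4084]
tool_rot: [0.999, -0.043, 0.001, 0.0]
force: [1.1, -0.7, 0.3]
opening: -0.0001
time_s: 38.05
tcp_pos: [0.389, -0.1656, 0.4077]
tool_rot: [0.999, -0.045, -0.0, 0.0]
force: [-0.7, -0.5, -0.9]
opening: 0.0001
t 38.05 tcp [ 389.  -165.6  407.7] gp [ 388.9 -165.7  252.7] open 0.1 F [-0.7 -0.5 -0.9]
dr total (tool) [0. 0. 0.]
side -0.06 -0.04 166 0.0854504043335147
side -0.02 0 244 0.08471635632066464
side 0.02 0.05 359 0.08469040907199415
bar [0.12357464 0.12641852] [0.49106733 0.10323593 0.12293655]
top -0.06 -0.04 446 0.08555273667187774
top -0.02 0 653 0.08560829927350011
top 0.02 0.05 966 0.08557356561697935
bar [0.12458852 0.1274257 ] [0.49297681 0.11397858 0.12425952]
```

View pics/side12.png

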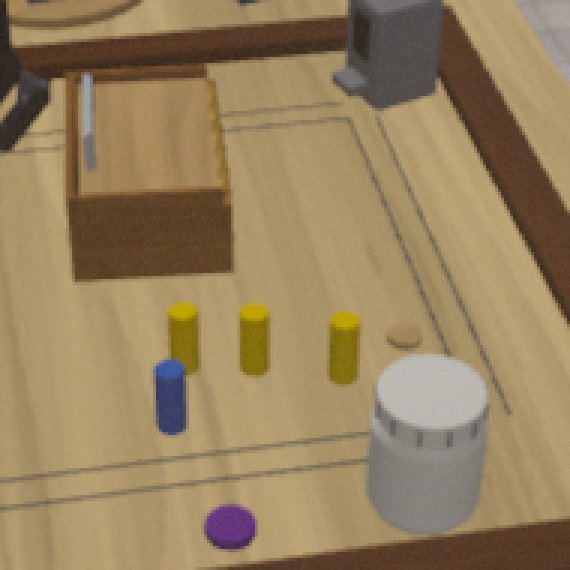

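View pics/top12.png

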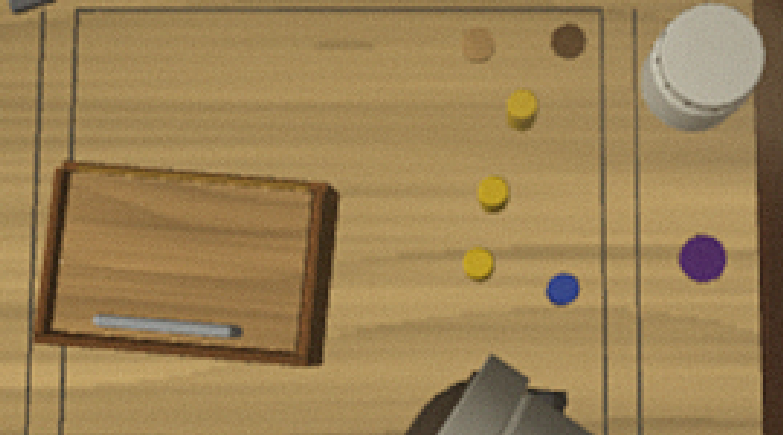

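The flap is level, with its top face at about 85.5 mm everywhere (86 nominal). The bystanders and the coloured look-alikes have not moved in the pictures, and the robot is clear of everything. I'll hand the job in.

```bash
python3 -c "
from workcell import job
print(job.sign_off())"
```

```text
the job is handed in; nothing more can be done
None
```

The job is done and handed in at about 38 s of the 72 s allowed. I opened the flap past upright by its bar, put the 18 mm peg in hole18 and the 26 mm peg in hole26, then swung the flap shut and pressed it down to its stop.

- **Pegs:** before shutting, the tops of all three pegs in the box read about 71 mm above the table (72 mm expected), so both new pegs were fully home. Neither met any contact force going in.
- **Flap:** after shutting, its upper face is level at about 85–86 mm (86 mm nominal). The pressing fingertips stopped at the height of the shut bar.
- **Forces:** the highest wrist force I read was about 20 N, against the 120 N limit.
- **Rest of the table:** in the last two pictures the look-alike pegs, striker, both men and canister are where they started. The cups and tray were outside those crops; the arm never worked near them.
- **Disagreement:** the two cameras differed by 2–5 mm on the pegs' positions. I used the top camera, corrected by where the gripper found the centred 18 mm peg; both insertions went in cleanly with that.

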